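Pack and pin the specimen carrier

TASK

Get the specimen carrier ready for the courier: lay the blue cool pack flat in the carrier's narrow bay and pluck every sample tube from the pocket tray and lay it flat in the wide bay, all tubes in one layer; then shut the lid fully, and slide the lock pin sideways through the lugs and the lid's strap between them until its grip is close up against a lug (from either side). Leave the other things on the desk where they are.

Things in the scene. Friction and masses are not known exactly. Their poses are not given: they have to be found in the camera images.
- carrier: White specimen carrier, fixed on the desk: an open box 170 mm (x) by 266 mm (y), rim 78 mm above the desk, walls 9 mm, inner floor 12 mm above the desk. Origin at the centre of its underside; x from the front (the side with two steel lugs) to the back (the hinge side), z up. A rib 4 mm thick, 22 mm above the floor, at y = +42 mm divides it into a narrow bay (+y) and a wide bay (-y).
- carrier_lid (a joint): Lid angle in rad: 0 shut, 1.75 the open stop; starts at 1.55 to 1.75, roughly upright. The hinge axis lies along carrier y at carrier x +85, z +78 mm. Panel 170 x 266 x 16 mm, 0.3 kg; its top is 94 mm above the desk when shut. The stiff hinge holds the lid above about 1.1 rad; from below that it sinks shut slowly by itself.
- lid_edge (a point): Middle of the lid's free edge, 170 mm from the hinge axis, at half the panel's thickness. Its x axis points from here to the hinge, its z axis out of the lid's outer face (the face turned away from the box).
- strap_hole (a point): Centre of the round 13 mm hole (along carrier y) in the lid's steel strap, 208 mm from the hinge axis. The strap is an upright plate 12 mm thick (y) and 24 mm high that sticks out 51 mm beyond the middle of the lid's free edge; when shut it lies between the lugs and its hole meets lug_hole.
- lug_hole (a point): Midpoint between the holes of the two lugs, on their common axis (along carrier y): carrier x -123, y 0, z +74 mm, 38 mm in front of the front wall. The lugs are upright steel plates, 8 mm thick and 24 mm high, that stick out 51 mm from that wall at y -16..-8 and +8..+16 mm, each with a round 13 mm hole along y.
- wide_bay (a point): Centre of the wide bay's floor (axes as the carrier's). The bay is 152 mm (x) by 164 mm (y), 66 mm deep below the rim.
- narrow_bay (a point): Centre of the narrow bay's floor (axes as the carrier's). The bay is 152 mm (x) by 80 mm (y), 66 mm deep below the rim.
- tray: Grey pocket tray, fixed, 116 mm (x) by 196 mm (y), 24 mm high. Origin at the centre of its underside. Four pockets at y -69, -23, +23, +69 mm for a tube each, lying along x, cap towards +x. A finger channel 40 mm wide (x -20 to +20 mm), its floor 3 mm above the desk, runs across all pockets so that a tube can be gripped about its middle.
- tube1: Capped sample tube, 95 mm long, 22 g: round pale body 18 mm in diameter with a label band, six-sided red cap (22 mm long, 21 mm over the flats, so it does not roll). Origin on its axis at mid-length; x along the axis towards the cap (cap from x +25.5 to +47.5 mm). Starts lying in one of the tray's pockets, its axis 21 mm above the desk.
- tube2: Capped sample tube, 95 mm long, 22 g: round pale body 18 mm in diameter with a label band, six-sided red cap (22 mm long, 21 mm over the flats, so it does not roll). Origin on its axis at mid-length; x along the axis towards the cap (cap from x +25.5 to +47.5 mm). Starts lying in one of the tray's pockets, its axis 21 mm above the desk.
- tube3: Capped sample tube, 95 mm long, 22 g: round pale body 18 mm in diameter with a label band, six-sided red cap (22 mm long, 21 mm over the flats, so it does not roll). Origin on its axis at mid-length; x along the axis towards the cap (cap from x +25.5 to +47.5 mm). Starts lying in one of the tray's pockets, its axis 21 mm above the desk.
- tube4: Capped sample tube, 95 mm long, 22 g: round pale body 18 mm in diameter with a label band, six-sided red cap (22 mm long, 21 mm over the flats, so it does not roll). Origin on its axis at mid-length; x along the axis towards the cap (cap from x +25.5 to +47.5 mm). Starts lying in one of the tray's pockets, its axis 21 mm above the desk.
- cool_pack: Blue rigid cool pack, 130 mm (x) by 62 mm (y) by 22 mm, 0.3 kg, with a moulded grip ridge 76 mm (x) by 16 mm (y) by 18 mm on the middle of its top (40 mm high in all). Origin at the centre of its underside. Starts flat on the desk between tray and carrier.
- lock_pin: Steel lock pin, 110 mm, 70 g: a dark square grip 50 mm long and 16 x 16 mm, then on the same axis a round shaft 9 mm in diameter and 60 mm long with a bevelled tip. Origin at the centre of the grip; x along the axis towards the tip (shaft from x +25 to +85 mm). It balances within the grip, so it lies level on a flat of the grip, its axis 8 mm above the desk.
- pin_mid (a point): Point on the pin's shaft axis 47 mm from the centre of the grip (22 mm from the shoulder where the grip begins).
- sanitizer: Bystander: clear pump bottle, 60 mm across, 155 mm tall. Origin at the centre of its underside.
- tape_roll: Bystander: roll of tape lying flat, 72 mm across, 24 mm high. Origin at the centre of its underside.
- stapler: Bystander: stapler, 130 x 34 x 48 mm, lying along its x. Origin at the centre of its underside.
- marker: Bystander: marker pen, 138 mm long, 14 mm thick, along its x. Origin under its barrel.
- thermometer: Bystander: white pistol-shaped thermometer lying on its side, 150 x 125 x 30 mm. Origin under its barrel.
Things that resemble listed ones, but are neither listed nor needed, are in the scene too. What is shaped like the lock_pin but purple is not meant. Of the things that look like the cool_pack, the smaller one is meant.

How it is judged:
By the outcome, as a careful person would: the job done as asked, in the order asked, and still so for the second after the job is handed in, with the robot touching nothing.
Of tube1, tube2, tube3, tube4 only 3 to 4 are there at a start; the rules pass over those that are not, and their reading is None.
At some moment in a run one of cool_pack, lock_pin may be knocked a few centimetres aside while the robot is not near it.
Once in a run the grip may slacken for a moment while it holds something.
It also fails if it takes over 210 s, if anything falls off the work surface, if the arm or the gripper's body presses on something with over 40 N, if the wrist force passes 120 N, or if a joint passes its speed limit or range.

ROBOT

A 6-joint arm with a two-finger parallel gripper is mounted at the origin on the work surface. World frame = base frame: x ahead of the robot, y to its left, z up, the work surface at z = 0. Lengths are in m, angles in rad, forces in N, time in s.
With the tool pointing down it reaches from about 0.25 to 0.725 m from the base axis. Payload 4 kg.
Tool frame: the origin (TCP) lies midway between the tips of the shut fingers; the grasp point (between the pads) lies 19 mm behind it; z points along the fingers, x is the direction in which the jaws open and shut, and the axes are right-handed (so a half turn about z gives the same grasp; the last joint's range is limited). The gripper opens to 85 mm and grips with 20 to 120 N. Pads are 22 mm wide; open, the fingers measure 114 mm over their backs; the gripper's body (76 mm by 85 mm) begins 54 mm behind the grasp point. The pads swing forward as they close: fully open they stand 13 mm farther back than shut.
Start: joints at [-1.146, 0.241, 0.005, 1.335, 0, 1.571], TCP at [0.206, -0.456, 0.231] pointing down, gripper open.
Joint ranges: [-2.72, 2.72], [-1.05, 1.87], [-1.09, 1.28], [-1.99, 2.15], [-1.42, 1.44], [-3.14, 3.14]. Speed limits (rad/s): [2.79, 2.79, 3.14, 3.14, 3.14, 3.14].

INTERFACE

Orientations are given as a unit quaternion [x, y, z, w].
In Python, from workcell import bot, vision, ticket gives the robot as it stands.
- The arm moves only by the tool play_rows, never from a script. Its argument "deltas" is one flat list of numbers, 5 for each row, row after row: the opening, from 0 (shut) to 1 (fully open), then the shift along the tool's x, y, z in units of 60 mm (1.0 is 60 mm), then the turn about the tool's z in degrees. A call has 1 to 12 rows; each row shifts and turns the pose as measured when the row begins, along the tool's axes as they then stand; what a row does not reach is not made up. A row lasts 1/8 s, in which the tool goes at most 62.5 mm and 10.7 degrees, less where a joint would pass 70% of its speed; a pose out of reach is approached as far as the arm can. A call is refused whole if a number of a shift passes 1 or a number of a turn 10.7, either way. A call with a gripper value outside its range is refused whole. The fingers move at their own pace and stop on an object; the grip force is fixed at half the most. Time passes only in rows, so rows that do not move let the fingers close. It gives the time, the measured TCP pose, the force and the opening at its end, in the units of the state.
- bot.get_obs(): the state, without advancing time (a new reading comes with each control period).
- vision.camera(name): name is "scene" or "top" or "wrist"; returns a dict with "color" (400x640x3 uint8, blue, green, red), "intrinsics" (3x3 intrinsics, pixels), "k1" (the pictures are not rectified: a ray, as slopes to the right and down, at radius r is drawn at 1 + k1 r^2 times it, then the intrinsics apply), "rvec" (rotation vector, rad) and "tvec" (3), from world to camera coordinates, as OpenCV has them. Camera axes: x right, y down, z forward; pixel columns grow to the right and rows downward; lengths in m; the calibration is good to about 2 mm. A picture is of the moment at which its call begins. There is no depth.
- ticket.job_done(): hands the job in, once; it reports no verdict.
The state is a dict: "clock": time; "joint_pos": joint angles; "joint_vel": joint speeds; "tau": joint torques, N m; "eef_pos": TCP position; "tool_rot": TCP orientation; "ft_force": force on the tool from outside, world axes, zero at the start; "ft_torque": the same for the moment, N m; "grip_width": finger opening in m.
Only numpy, scipy, OpenCV 4.12 (cv2) and the standard library are available. Lean on these libraries where they do the work, as an engineer would, in place of code of your own. Each camera call takes 0.05 s, during which the arm holds its last target. There are 200 camera calls.

## Working session

There is one attempt and no reset: what is moved stays moved. The work goes in short steps, Python scripts to look and compute and a tool call to move; the robot and the scene stay as the last step left them, time stands still between calls to the robot, and variables do not carry over. Pictures are saved under pics/ and viewed, about 12 in all and at most 16, crops included, and the job is handed in when it is done.

Besides the shell and the picture viewer there is one more tool, called by a JSON object that holds its "api" and its "payload". play_rows: Moves the arm, as the interface text tells. Its arguments: {"type":"object","properties":{"deltas":{"type":"array"}},"required":["deltas"]}

```bash
ls; mkdir -p pics; cat > h.py <<'E'
import numpy as np, cv2
from scipy.spatial.transform import Rotation as R
from workcell import bot, vision, ticket
def snap(name,fn=None):
    c=vision.camera(name)
    if fn: cv2.imwrite('pics/'+fn,c['color'])
    np.savez('cam_'+name+'.npz',**{k:np.array(v) for k,v in c.items()})
    return c
def load(name): return dict(np.load('cam_'+name+'.npz'))
def ray(c,u,v):
    K=c['intrinsics'];k=float(c['k1'])
    d=np.array([(u-K[0,2])/K[0,0],(v-K[1,2])/K[1,1]]);s=d.copy()
    for _ in range(20): s=d/(1+k*(s@s))
    Rm=cv2.Rodrigues(np.array(c['rvec'],float))[0];t=np.array(c['tvec'],float).ravel()
    return -Rm.T@t, Rm.T@np.array([s[0],s[1],1])
def onz(c,u,v,z):
    o,d=ray(c,u,v); return (o+d*(z-o[2])/d[2])
def proj(c,P):
    P=np.atleast_2d(P);K=c['intrinsics'];k=float(c['k1'])
    Rm=cv2.Rodrigues(np.array(c['rvec'],float))[0];t=np.array(c['tvec'],float).ravel()
    q=P@Rm.T+t; s=q[:,:2]/q[:,2:]; s=s*(1+k*(s**2).sum(1,keepdims=True))
    return s*[K[0,0],K[1,1]]+[K[0,2],K[1,2]]
def state():
    o=bot.get_obs(); print('t',round(o['clock'],2),'p',np.round(o['eef_pos'],4),'q',np.round(o['tool_rot'],3),'g',round(float(o['grip_width']),4),'F',np.round(o['ft_force'],1),'j',np.round(o['joint_pos'],2)); return o
E
python3 - <<'E'
from h import *
a=snap('top','top0.png');b=snap('scene','scene0.png')
for c in (a,b): print(c['intrinsics'],c['k1'],ray(c,320,200))
o=state();print(R.from_quat(o['tool_rot']).as_matrix().round(3))
E
```

```text
pics
[[382.81698505   0.         321.49786355]
 [  0.         382.81698505 198.32017291]
 [  0.           0.           1.        ]] 0.026120834868041183 (array([ 0.47448853, -0.01445402,  1.25120537]), array([ 0.05456502, -0.00109679, -0.99852692]))
[[508.25691748   0.         319.65365412]
 [  0.         508.25691748 195.36213647]
 [  0.           0.           1.        ]] -0.026320288389286635 (array([1.18150744, 0.2936028 , 1.2638855 ]), array([-0.45322395, -0.22529934, -0.86250333]))
t 0.1 p [ 0.2058 -0.4551  0.2305] q [ 0.84  -0.542 -0.001 -0.001] g 0.0856 F [ 0.8  0.8 -0.1] j [-1.15  0.24  0.    1.34 -0.    1.57]
[[ 0.412 -0.911 -0.001]
 [-0.911 -0.412  0.002]
 [-0.002  0.    -1.   ]]
```

```bash
python3 -c "
import cv2
for n in ('top','scene'):
    i=cv2.imread(f'pics/{n}0.png');cv2.imwrite(f'pics/{n}0b.png',cv2.resize(i,(800,500),interpolation=cv2.INTER_CUBIC))"
```

```text
(no output)
```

View pics/top0b.png

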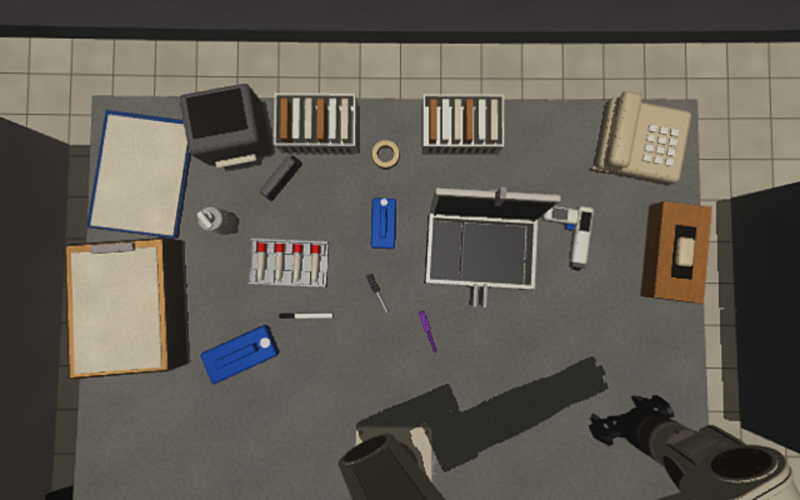

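View pics/scene0b.png

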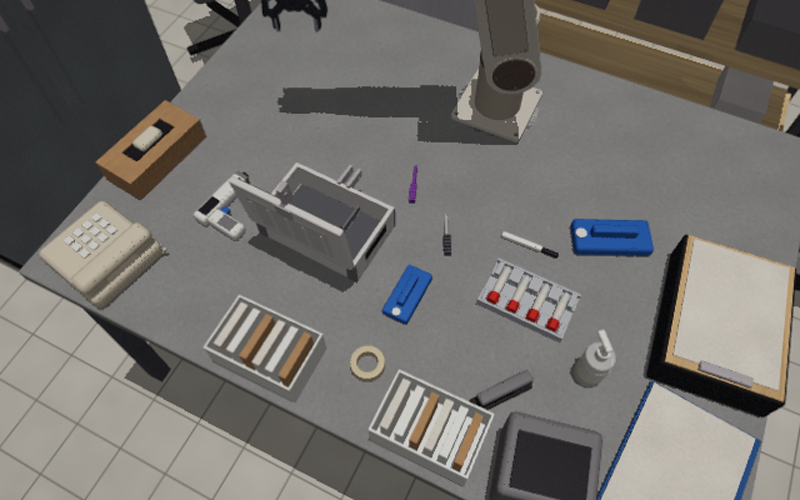

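The top view shows +x up and +y left. There are 4 tubes in the tray around (288,262). The small cool pack is at (383,222), the dark pin at (377,292) and the carrier at (481,252). The large pack and the purple pin are decoys.

```bash
python3 -c "
import cv2
i=cv2.imread('pics/top0.png');cv2.imwrite('pics/c1.png',cv2.resize(i[150:260,190:450],None,fx=3,fy=3,interpolation=cv2.INTER_CUBIC))
i=cv2.imread('pics/scene0.png');cv2.imwrite('pics/c2.png',cv2.resize(i[120:275,200:470],None,fx=2.9,fy=2.9,interpolation=cv2.INTER_CUBIC))"
```

```text
(no output)
```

View pics/c1.png

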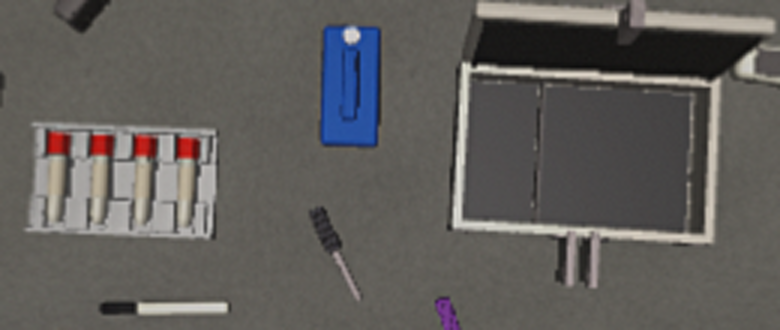

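```bash
cat >> h.py <<'E'
def fit(c,obj,pix,x0):
    from scipy.optimize import least_squares
    obj=np.array(obj,float);pix=np.array(pix,float)
    def W(p):
        cs,sn=np.cos(p[2]),np.sin(p[2]); return np.c_[obj[:,0]*cs-obj[:,1]*sn+p[0],obj[:,0]*sn+obj[:,1]*cs+p[1],obj[:,2]]
    r=least_squares(lambda p:(proj(c,W(p))-pix).ravel(),x0)
    return r.x,np.round(r.fun.reshape(-1,2),1).tolist()
E
python3 - <<'E'
from h import *
c=load('top')
P=lambda L:[((u+.5)/3-.5+190,(v+.5)/3-.5+150) for u,v in L]
def box(a,b,z): return [(a,b,z),(a,-b,z),(-a,-b,z),(-a,b,z)]
print('tray',fit(c,box(.058,.098,.024),P([(36,123),(216,131),(213,238),(28,231)]),[.5,.3,0]))
print('pack',fit(c,box(.065,.031,.022),P([(326,26),(380,27),(378,146),(322,145)]),[.6,.1,0]))
print('carr',fit(c,box(.085,.133,.078)[1:]+[(-.136,.012,.086),(-.136,-.012,.086)],P([(719,80),(713,242),(453,229),(570,286),(594,288)]),[.5,-.2,0]))
g=onz(c,*P([(318,209)])[0],.008);t=onz(c,*P([(360,299)])[0],.008)
print('pin',g,t,np.linalg.norm(t-g),np.arctan2(t[1]-g[1],t[0]-g[0]))
for L in [(58,132),(101,136),(144,136),(188,140)]: print('cap end',onz(c,*P([L])[0],.031))
E
```

```text
tray (array([ 0.50859396,  0.26915917, -0.03565018]), [[-0.6, -0.1], [0.7, -0.3], [-0.1, 0.3], [-0.1, 0.2]])
pack (array([ 0.61163406,  0.02698959, -0.0173667 ]), [[-0.6, -0.3], [0.6, -0.2], [0.3, 0.3], [-0.3, 0.2]])
carr (array([ 0.53734467, -0.21566808, -0.05002162]), [[0.2, -0.8], [0.1, 0.6], [-0.2, 0.1], [-0.0, 0.2], [-0.1, -0.0]])
pin [0.47928921 0.06273684 0.008     ] [0.38289321 0.01673904 0.008     ] 0.10680818021253659 -2.6963709056944736
cap end [0.55963971 0.33762352 0.031     ]
cap end [0.55561725 0.29214223 0.031     ]
cap end [0.5558479  0.24666784 0.031     ]
cap end [0.55182321 0.19999277 0.031     ]
```

View pics/c2.png

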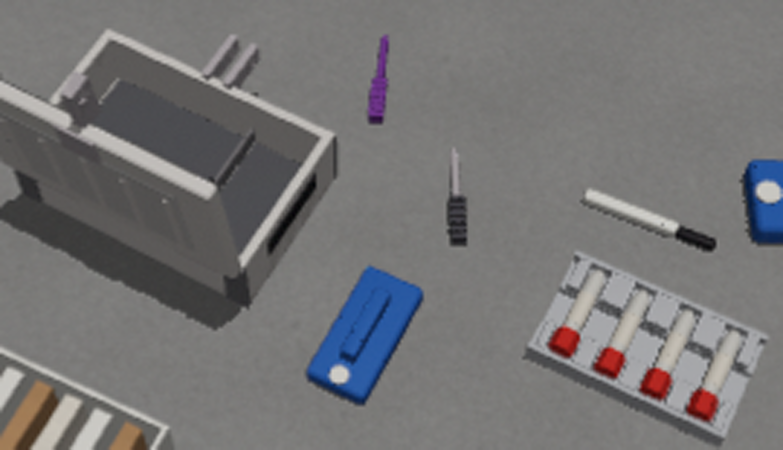

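```bash
python3 - <<'E'
from h import *
c=load('scene')
P=lambda L:[((u+.5)/2.9-.5+200,(v+.5)/2.9-.5+120) for u,v in L]
a,b,z=.058,.098,.024
print('tray',fit(c,[(-a,-b,z),(-a,b,z),(a,b,z),(a,-b,z)],P([(577,253),(766,337),(722,432),(530,348)]),[.5,.27,0]))
a,b,z=.065,.031,.022
print('pack',fit(c,[(-a,-b,z),(-a,b,z),(a,b,z),(a,-b,z)],P([(371,267),(422,295),(361,395),(308,370)]),[.5,.27,0]))
print('carr',fit(c,[(-.085,-.133,.078),(-.085,.133,.078),(-.136,-.012,.086),(-.136,.012,.086)],P([(108,32),(335,137),(236,36),(257,45)]),[.5,-.2,0]))
g=onz(c,*P([(458,240)])[0],.008);t=onz(c,*P([(455,150)])[0],.008)
print('pin',g,t,np.linalg.norm(t-g),np.arctan2(t[1]-g[1],t[0]-g[0]))
E
```

```text
tray (array([ 0.51226774,  0.27206907, -0.02645571]), [[-0.5, -0.8], [0.7, -0.8], [1.0, 1.7], [-1.2, -0.5]])
pack (array([ 0.61714519,  0.03038706, -0.04848868]), [[-0.3, -1.2], [1.8, -1.4], [0.3, 2.0], [-1.7, 0.3]])
carr (array([ 0.54364803, -0.21302241, -0.05516216]), [[0.2, -0.4], [0.3, -0.3], [-0.2, 0.3], [-0.4, 0.4]])
pin [0.48167393 0.06560739 0.008     ] [0.38576733 0.01965701 0.008     ] 0.10634619023027916 -2.6947914418461383
```

```bash
cat >> h.py <<'E'
def go(x,y,z,yaw=None,o=None):
    o=o or state(); M=R.from_quat(o['tool_rot']).as_matrix()
    d=M.T@(np.array([x,y,z])-o['eef_pos'])/.06
    ya=np.degrees(np.arctan2(M[1,0],M[0,0]))
    print('yaw',round(ya,1),'d(units)',np.round(d,2),'turn', None if yaw is None else round((ya-yaw+180)%360-180,1))
def loc(c,x,y): # carrier/tray pose + local
    return c[0]+np.cos(c[2])*x-np.sin(c[2])*y, c[1]+np.sin(c[2])*x+np.cos(c[2])*y
CAR=(.539,-.2145,-.052);TRAY=(.510,.270,-.033);PACK=(.613,.028,-.02)
E
```

{"api": "play_rows", "payload": {"deltas": [0.6,0,0,0,-10,0.6,0,0,0,-10,0.6,0,0,0,-10,0.6,0,0,0,-10,0.6,0,0,0,-10,0.6,0,0,0,-10,0.6,0,0,0,-10,0.6,0,0,0,-10,0.6,0,0,0,-10,0.6,0,0,0,-10,0.6,0,0,0,-10,0.6,0,0,0,-10]}}

```text
clock: 1.6
eef_pos: [0.2039, -0.4507, 0.2238]
tool_rot: [0.873, 0.488, 0.001, -0.009]
ft_force: [-0.5, 0.1, 0.1]
grip_width: 0.0514
```

```bash
python3 -c "
from h import *
go(.613,.028,.15,88.9)"
```

```text
t 1.6 p [ 0.2039 -0.4507  0.2238] q [ 0.873  0.488  0.001 -0.009] g 0.0514 F [-0.5  0.1  0.1] j [-1.15  0.25 -0.01  1.34  0.   -0.59]
yaw 58.4 d(units) [10.36  1.64  1.31] turn -30.5
```

{"api": "play_rows", "payload": {"deltas": [0.4,0,0,0,-10,0.4,0,0,0,-10,0.4,0,0,0,-10,0.4,0.7,0.6,0,0,0.4,0.7,0.6,0,0,0.4,0.7,0.6,0,0,0.4,0.7,0.6,0,0,0.4,0.7,0.6,0,0,0.4,0.7,0.6,0,0,0.4,0.7,0.6,0,0,0.4,0.7,0.6,0,0,0.4,0.7,0.6,0,0]}}

```text
clock: 3.1
eef_pos: [0.5384, -0.0672, 0.2227]
tool_rot: [0.714, 0.7, 0.003, -0.012]
ft_force: [0.7, -0.3, 0.4]
grip_width: 0.034
```

```bash
python3 -c "
from h import *
go(.613,.028,.15,88.9)"
```

```text
t 3.1 p [ 0.5384 -0.0672  0.2227] q [ 0.714  0.7    0.003 -0.012] g 0.034 F [ 0.7 -0.3  0.4] j [-0.14  0.34  0.12  1.37  0.02 -0.12]
yaw 88.9 d(units) [1.59 1.23 1.23] turn -0.0
```

{"api": "play_rows", "payload": {"deltas": [0.4,0.55,0.45,0.3,0,0.4,0.55,0.42,0.3,0,0.4,0.5,0.4,0.3,0,0.4,0,0,0,0]}}

```text
clock: 3.6
eef_pos: [0.6189, 0.0358, 0.165]
tool_rot: [0.712, 0.702, 0.002, -0.013]
ft_force: [-0.0, -0.4, -0.2]
grip_width: 0.0345
```

```bash
python3 -c "
from h import *
snap('wrist','w1.png')
go(.613,.028,.036,88.9)
print(ray(load('wrist'),320,200))"
```

```text
t 3.65 p [0.6186 0.0347 0.166 ] q [ 0.712  0.702  0.002 -0.013] g 0.0344 F [ 0.1 -0.5  0.5] j [0.05 0.52 0.25 1.31 0.02 0.06]
yaw 89.1 d(units) [-0.16 -0.06  2.17] turn 0.2
(array([0.53998097, 0.03367424, 0.30921758]), array([ 0.29413539,  0.01518686, -0.95565444]))
```

View pics/w1.png

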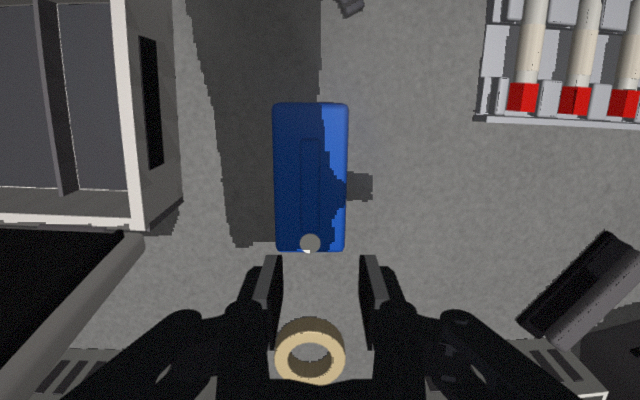

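```bash
python3 - <<'E'
from h import *
c=load('wrist')
a,b,z=.065,.031,.022
print('pack',fit(c,[(-a,-b,z),(-a,b,z),(a,b,z),(a,-b,z)],[(273,103),(348,103),(346,250),(275,250)],[.6,.03,0]))
print('ridge mid',onz(c,310,180,.040), 'tray corner',onz(c,474,118,.024),loc(TRAY,.058,-.098))
print('rim outer +y edge', onz(c,128,0,.078),onz(c,146,230,.078),loc(CAR,-.05,.133),loc(CAR,.085,.133))
E
```

```text
pack (array([ 0.61209737,  0.03058538, -0.02119103]), [[-2.1, -2.2], [2.0, -1.7], [-0.6, 2.5], [0.7, 2.6]])
ridge mid [0.60636365 0.03037943 0.04      ] tray corner [0.5611376  0.16323467 0.024     ] (np.float64(0.564735008804912), np.float64(0.1701397035297501))
rim outer +y edge [ 0.48342818 -0.07594578  0.078     ] [ 0.63080601 -0.08583205  0.078     ] (np.float64(0.49598046837953863), np.float64(-0.0790809470600384)) (np.float64(0.6307979895036717), np.float64(-0.08609778380774039))
```

```bash
python3 -c "
from h import *
o=state();go(.611,.030,.027,88.8,o);print(R.from_quat(o['tool_rot']).as_matrix().round(3))"
```

```text
t 3.65 p [0.6186 0.0347 0.166 ] q [ 0.712  0.702  0.002 -0.013] g 0.0344 F [ 0.1 -0.5  0.5] j [0.05 0.52 0.25 1.31 0.02 0.06]
yaw 89.1 d(units) [-0.13 -0.09  2.32] turn 0.3
[[ 0.015  1.    -0.016]
 [ 1.    -0.015  0.021]
 [ 0.02  -0.016 -1.   ]]
```

{"api": "play_rows", "payload": {"deltas": [0.4,-0.1,-0.1,0.6,0,0.4,-0.03,0,0.6,0,0.4,0,0,0.5,0,0.4,0,0,0.4,0,0.4,0,0,0,0]}}

```text
clock: 4.28
eef_pos: [0.6096, 0.024, 0.0407]
tool_rot: [0.714, 0.7, 0.002, -0.011]
ft_force: [-0.5, -0.4, 0.2]
grip_width: 0.0342
```

```bash
python3 -c "
from h import *
go(.611,.030,.027,88.8)"
```

```text
t 4.28 p [0.6096 0.024  0.0407] q [ 0.714  0.7    0.002 -0.011] g 0.0342 F [-0.5 -0.4  0.2] j [0.03 0.6  0.04 1.02 0.02 0.05]
yaw 88.8 d(units) [0.1  0.02 0.23] turn -0.0
```

{"api": "play_rows", "payload": {"deltas": [0.4,0.1,0.02,0.23,0,0,0,0,0,0,0,0,0,0,0,0,0,0,0,0,0,0,0,0,0,0,0,0,0,0,0,0,0,-0.3,0,0,0,0,-0.8,0,0,0,0,-0.8,0,0,0,0,0,0]}}

```text
clock: 5.52
eef_pos: [0.6123, 0.0274, 0.1453]
tool_rot: [0.715, 0.699, 0.003, -0.01]
ft_force: [0.9, 0.2, -2.7]
grip_width: 0.0142
```

```bash
python3 -c "
from h import *
go(*loc(CAR,0,.084),.15,87)"
```

```text
t 5.53 p [0.6123 0.0274 0.1453] q [ 0.715  0.699  0.003 -0.01 ] g 0.0142 F [ 0.9  0.2 -2.7] j [0.04 0.52 0.19 1.25 0.02 0.06]
yaw 88.7 d(units) [-2.66 -1.09 -0.11] turn 1.7
```

{"api": "play_rows", "payload": {"deltas": [0,0,-0.55,0,1.7,0,0,-0.55,0,0,0,-0.5,0,-0.1,0,0,-0.6,0,0,0,0,-0.6,0,0,0,0,-0.6,0,0,0,0,-0.36,0,0,0,0,0,0,0,0]}}

```text
clock: 6.52
eef_pos: [0.5287, -0.1323, 0.1381]
tool_rot: [0.725, 0.689, -0.003, -0.017]
ft_force: [0.3, 1.1, -2.4]
grip_width: 0.0142
```

```bash
python3 -c "
from h import *
go(*loc(CAR,0,.084),.15,87)
snap('wrist','w2.png')"
```

```text
t 6.53 p [ 0.5287 -0.1323  0.1381] q [ 0.725  0.689 -0.003 -0.017] g 0.0142 F [ 0.3  1.1 -2.4] j [-0.25  0.41 -0.    1.19  0.01 -0.2 ]
yaw 87.1 d(units) [ 0.04  0.24 -0.2 ] turn 0.1
```

View pics/w2.png

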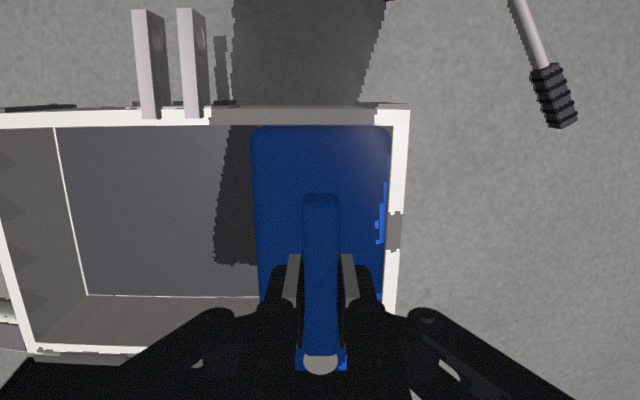

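```bash
python3 - <<'E'
from h import *
c=load('wrist')
print(fit(c,[(-.085,.133,.078),(-.136,-.012,.086),(-.136,.012,.086),(-.086,-.012,.086),(-.086,.012,.086)],[(409,109),(140,11),(184,10),(152,117),(191,117)],[.54,-.21,-.05]))
print('pred',proj(c,[[*loc(CAR,x,y),z] for x,y,z in [(-.085,.133,.078),(-.136,-.012,.086),(-.136,.012,.086),(.076,.124,.078),(.076,.124,.012),(-.076,.044,.034)]]).round())
E
```

```text
(array([ 0.54141054, -0.21239672, -0.03871856]), [[2.1, 1.0], [-1.5, 4.3], [-0.0, 3.1], [-2.2, -3.7], [1.9, -5.0]])
pred [[409. 109.]
 [137.  10.]
 [183.   9.]
 [379. 346.]
 [366. 296.]
 [263. 120.]]
```

{"api": "play_rows", "payload": {"deltas": [0,0.04,0.24,0,0,0,0,0,0.5,0,0,0,0,0.4,0,0,0,0,0.2,0,0,0,0,0,0]}}

```text
clock: 7.2
eef_pos: [0.5461, -0.1231, 0.0692]
tool_rot: [0.722, 0.692, -0.002, -0.017]
ft_force: [-0.7, -0.4, -3.0]
grip_width: 0.014
```

```bash
python3 -c "
from h import *
go(*loc(CAR,0,.084),.042,87)"
```

```text
t 7.2 p [ 0.5461 -0.1231  0.0692] q [ 0.722  0.692 -0.002 -0.017] g 0.014 F [-0.7 -0.4 -3. ] j [-0.23  0.5  -0.06  1.04  0.02 -0.19]
yaw 87.6 d(units) [-0.14 -0.03  0.45] turn 0.6
```

{"api": "play_rows", "payload": {"deltas": [0,-0.14,-0.03,0.1,0.6,0,-0.02,0,0.2,0,0,0,0,0.12,0,0,0,0,0,0]}}

```text
clock: 7.7
eef_pos: [0.5449, -0.133, 0.0442]
tool_rot: [0.726, 0.688, -0.001, -0.015]
ft_force: [0.6, -0.1, -3.6]
grip_width: 0.0135
```

```bash
python3 -c "
from h import *
go(*loc(CAR,0,.084),.042,87)"
```

```text
t 7.7 p [ 0.5449 -0.133   0.0442] q [ 0.726  0.688 -0.001 -0.015] g 0.0135 F [ 0.6 -0.1 -3.6] j [-0.25  0.52 -0.09  0.98  0.02 -0.19]
yaw 86.9 d(units) [ 0.04 -0.03  0.04] turn -0.1
```

{"api": "play_rows", "payload": {"deltas": [0,0.03,0,0.07,0,0,0,0,0,0,0.4,0,0,0,0,0.4,0,0,0,0,0.4,0,0,0,0,0.4,0,0,-0.6,0,0.4,0,0,-0.6,0,0.4,0,0,-0.7,0,0.4,0.7,0,0,0,0.4,0.8,0,0,0,0.4,0.8,0,0,0,0.4,0.8,0,0,0]}}

```text
clock: 9.2
eef_pos: [0.5609, 0.0534, 0.1645]
tool_rot: [0.728, 0.685, 0.002, -0.012]
ft_force: [0.9, -0.3, 1.1]
grip_width: 0.034
```

```bash
python3 -c "
from h import *
go(*loc(TRAY,0,-.0),.15,88.1)"
```

```text
t 9.2 p [0.5609 0.0534 0.1645] q [ 0.728  0.685  0.002 -0.012] g 0.034 F [ 0.9 -0.3  1.1] j [0.08 0.41 0.07 1.24 0.02 0.14]
yaw 86.5 d(units) [ 3.55 -1.06  0.33] turn -1.6
```

{"api": "play_rows", "payload": {"deltas": [0.4,0.7,-0.3,0,-1.6,0.4,0.7,-0.3,0,0,0.4,0.7,-0.3,0,0,0.4,0.4,-0.15,0,0,0.4,0,0,0,0]}}

```text
clock: 9.82
eef_pos: [0.5022, 0.2148, 0.1686]
tool_rot: [0.716, 0.698, 0.003, -0.012]
ft_force: [0.4, 0.0, -0.2]
grip_width: 0.0343
```

```bash
python3 -c "
from h import *
go(*loc(TRAY,0,-.069),.15,88.1)
snap('wrist','w3.png')"
```

```text
t 9.82 p [0.5022 0.2148 0.1686] q [ 0.716  0.698  0.003 -0.012] g 0.0343 F [ 0.4  0.  -0.2] j [0.39 0.37 0.01 1.22 0.03 0.42]
yaw 88.5 d(units) [-0.23  0.1   0.3 ] turn 0.4
```

View pics/w3.png

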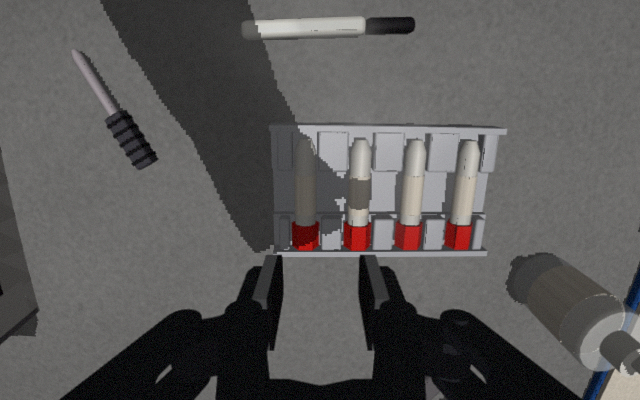

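```bash
python3 - <<'E'
from h import *
c=load('wrist')
for a,b in [((304,140),(305,249)),((360,141),(357,248)),((414,141),(407,248)),((468,141),(458,247))]:
    p=onz(c,*a,.021);q=onz(c,*b,.030);m=(p+q)/2
    print(m.round(4),'len',np.linalg.norm(q-p).round(4),'yaw',np.degrees(np.arctan2(q[1]-p[1],q[0]-p[0])).round(1))
print('pred',[np.round(loc(TRAY,0,y),4) for y in (-.069,-.023,.023,.069)])
g=onz(c,148,166,.008);t=onz(c,75,52,.0085)
print('pin',g,t,np.linalg.norm(t-g),np.arctan2(t[1]-g[1],t[0]-g[0]))
E
```

```text
[0.5086 0.2043 0.0255] len 0.0939 yaw -1.6
[0.51   0.25   0.0255] len 0.0925 yaw -2.0
[0.5115 0.2946 0.0255] len 0.0932 yaw -2.3
[0.5124 0.3408 0.0255] len 0.0933 yaw -2.3
pred [array([0.5077, 0.201 ]), array([0.5092, 0.247 ]), array([0.5108, 0.293 ]), array([0.5123, 0.339 ])]
pin [0.48141922 0.06718574 0.008     ] [0.383797   0.02004955 0.0085    ] 0.10840741737570984 -2.6917647233024296
```

{"api": "play_rows", "payload": {"deltas": [0.32,-0.15,0.08,0.3,0.5,0.32,0,0,0.7,0,0.32,0,0,0.7,0,0.32,0,0,0.2,0,0.32,0,0,0,0]}}

```text
clock: 10.5
eef_pos: [0.51, 0.2026, 0.0535]
tool_rot: [0.722, 0.692, 0.005, -0.01]
ft_force: [-0.8, -0.2, 0.3]
grip_width: 0.027
```

```bash
python3 -c "
from h import *
go(.508,.203,.012,88)"
```

```text
t 10.5 p [0.51   0.2026 0.0535] q [ 0.722  0.692  0.005 -0.01 ] g 0.027 F [-0.8 -0.2  0.3] j [ 0.37  0.47 -0.15  0.95  0.02  0.41]
yaw 87.5 d(units) [-0.01 -0.03  0.69] turn -0.5
```

{"api": "play_rows", "payload": {"deltas": [0.32,0,-0.03,0.5,-0.5,0.32,0,0,0.19,0,0,0,0,0,0,0,0,0,0,0,0,0,0,0,0,0,0,0,0,0,0,0,0,-0.6,0,0,0,0,-0.9,0,0,0,0,-0.9,0,0,0,0,0,0]}}

```text
clock: 11.75
eef_pos: [0.5139, 0.2012, 0.1683]
tool_rot: [0.72, 0.694, 0.012, -0.007]
ft_force: [0.1, 0.5, -0.6]
grip_width: 0.0157
```

```bash
python3 -c "
from h import *
go(*loc(CAR,0,-.096),.15,87)"
```

```text
t 11.75 p [0.5139 0.2012 0.1683] q [ 0.72   0.694  0.012 -0.007] g 0.0157 F [ 0.1  0.5 -0.6] j [0.36 0.36 0.01 1.2  0.02 0.4 ]
yaw 88.0 d(units) [-8.51  0.64  0.08] turn 1.0
```

{"api": "play_rows", "payload": {"deltas": [0,-0.8,0.07,0,1,0,-0.9,0.07,0,0,0,-0.9,0.07,0,0,0,-0.9,0.07,0,0,0,-0.9,0.07,0,0,0,-0.9,0.07,0,0,0,-0.9,0.07,0,0,0,-0.9,0.07,0,0,0,-0.9,0.07,0,0,0,-0.4,0,0,0,0,0,0,0,0]}}

```text
clock: 13.12
eef_pos: [0.5234, -0.3161, 0.1445]
tool_rot: [0.724, 0.69, 0.011, -0.012]
ft_force: [0.7, 1.0, -0.5]
grip_width: 0.0153
```

```bash
python3 -c "
from h import *
go(*loc(CAR,0,-.096),.06,87)"
```

```text
t 13.12 p [ 0.5234 -0.3161  0.1445] q [ 0.724  0.69   0.011 -0.012] g 0.0153 F [ 0.7  1.  -0.5] j [-0.56  0.52  0.19  1.26  0.03 -0.51]
yaw 87.2 d(units) [0.06 0.18 1.41] turn 0.2
```

{"api": "play_rows", "payload": {"deltas": [0,0.06,0.18,0.2,0,0,0,0,0.6,0,0,0,0,0.6,0,0,0,0,0,0]}}

```text
clock: 13.62
eef_pos: [0.537, -0.302, 0.0567]
tool_rot: [0.721, 0.693, 0.012, -0.014]
ft_force: [-1.4, -0.2, -0.1]
grip_width: 0.0154
```

```bash
python3 -c "
from h import *
go(*loc(CAR,0,-.096),.016,87)"
```

```text
t 13.62 p [ 0.537  -0.302   0.0567] q [ 0.721  0.693  0.012 -0.014] g 0.0154 F [-1.4 -0.2 -0.1] j [-0.53  0.6   0.09  1.08  0.03 -0.49]
yaw 87.7 d(units) [-0.17 -0.04  0.67] turn 0.7
```

{"api": "play_rows", "payload": {"deltas": [0,-0.18,-0.03,0.2,0.7,0,-0.04,0,0.3,0,0,0,0,0.12,0,0,0,0,0,0]}}

```text
clock: 14.12
eef_pos: [0.5379, -0.3146, 0.0428]
tool_rot: [0.725, 0.688, 0.013, -0.006]
ft_force: [0.5, -0.3, -0.4]
grip_width: 0.0154
```

```bash
python3 -c "
from h import *
go(*loc(CAR,0,-.096),.015,87)"
```

```text
t 14.12 p [ 0.5379 -0.3146  0.0428] q [ 0.725  0.688  0.013 -0.006] g 0.0154 F [ 0.5 -0.3 -0.4] j [-0.54  0.62  0.08  1.03  0.03 -0.49]
yaw 87.0 d(units) [ 0.06 -0.07  0.46] turn -0.0
```

{"api": "play_rows", "payload": {"deltas": [0,0.04,-0.06,0.3,0,0,0,0,0.15,0,0,0,0,0,0]}}

```text
clock: 14.5
eef_pos: [0.5407, -0.3164, 0.0432]
tool_rot: [0.727, 0.687, 0.015, 0.007]
ft_force: [0.6, 2.9, -2.8]
grip_width: 0.0151
```

```bash
python3 -c "
from h import *
go(*loc(CAR,0,-.096),.015,87)"
```

```text
t 14.5 p [ 0.5407 -0.3164  0.0432] q [0.727 0.687 0.015 0.007] g 0.0151 F [ 0.6  2.9 -2.8] j [-0.54  0.6   0.05  0.99  0.03 -0.49]
yaw 86.8 d(units) [ 0.09 -0.13  0.47] turn -0.2
```

```bash
python3 -c "
from h import *
c=snap('scene')['color'];d=snap('top')['color']
import cv2
a=cv2.resize(c[80:280,150:350],(600,600),interpolation=cv2.INTER_CUBIC)
cv2.imwrite('pics/s4.png',a)
o=bot.get_obs();print(np.round(o['tau'],1),np.round(o['ft_torque'],2))"
```

```text
[ -1.8 -50.8  22.6  -0.5  -0.6   0. ] [0.5  0.   0.02]
```

View pics/s4.png

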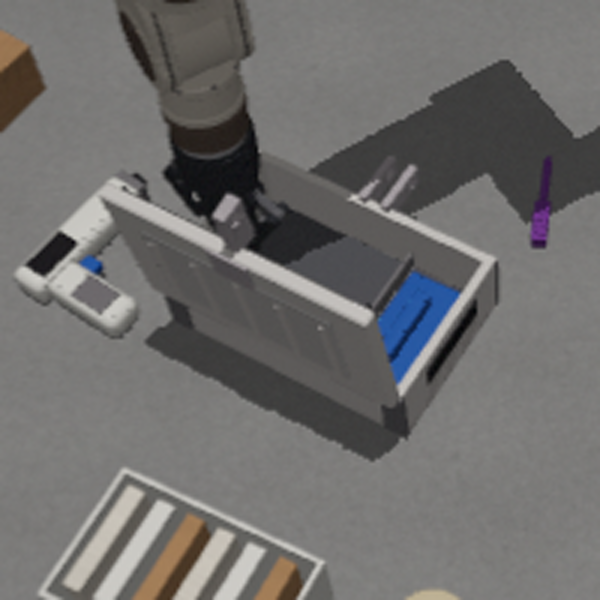

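The pack sits flat in the narrow bay. The gripper is stopped by the side rim at this y, so I'll place the tube nearer the bay's middle and let the next tube's fingers push it outward later.

{"api": "play_rows", "payload": {"deltas": [0,0,0,-0.3,0,0,0.3,-0.05,0,0,0,0.25,-0.05,0,0,0,0,0,0,0]}}

```text
clock: 15.1
eef_pos: [0.5357, -0.2814, 0.0557]
tool_rot: [0.727, 0.687, 0.014, 0.006]
ft_force: [-0.3, 0.6, -0.1]
grip_width: 0.0153
```

```bash
python3 -c "
from h import *
go(*loc(CAR,0,-.066),.016,87)"
```

```text
t 15.1 p [ 0.5357 -0.2814  0.0557] q [0.727 0.687 0.014 0.006] g 0.0153 F [-0.3  0.6 -0.1] j [-0.5   0.56  0.    1.    0.02 -0.44]
yaw 86.8 d(units) [ 0.01 -0.02  0.66] turn -0.2
```

{"api": "play_rows", "payload": {"deltas": [0,0,0,0.3,0,0,0,0,0.3,0,0,0,0,0.06,0,0,0,0,0,0]}}

```text
clock: 15.6
eef_pos: [0.5375, -0.2805, 0.0169]
tool_rot: [0.726, 0.688, 0.014, 0.007]
ft_force: [-0.3, -0.3, 1.3]
grip_width: 0.0152
```

```bash
python3 -c "
from h import *
go(*loc(CAR,0,-.066),.016,87)"
```

```text
t 15.6 p [ 0.5375 -0.2805  0.0169] q [0.726 0.688 0.014 0.007] g 0.0152 F [-0.3 -0.3  1.3] j [-0.49  0.6  -0.04  0.91  0.02 -0.44]
yaw 86.9 d(units) [-0.   -0.03  0.01] turn -0.1
```

{"api": "play_rows", "payload": {"deltas": [0.32,0,0,0,0,0.32,0,0,0,0,0.32,0,0,-0.7,0,0.32,0,0,-0.9,0,0.32,0,0,-0.7,0,0.32,0.9,0,0,-1,0.32,0.9,0,0,0,0.32,0.9,0,0,0,0.32,0.9,0,0,0,0.32,0.9,0,0,0,0.32,0.9,0,0,0,0.32,0.9,0,0,0]}}

```text
clock: 17.1
eef_pos: [0.5502, 0.1024, 0.1589]
tool_rot: [0.723, 0.69, 0.014, 0.006]
ft_force: [0.5, 0.1, 0.2]
grip_width: 0.0275
```

```bash
python3 -c "
from h import *
go(.5095,.249,.05,88)"
```

```text
t 17.1 p [0.5502 0.1024 0.1589] q [0.723 0.69  0.014 0.006] g 0.0275 F [0.5 0.1 0.2] j [ 0.18  0.37 -0.    1.17  0.    0.23]
yaw 87.4 d(units) [ 2.39 -0.84  1.82] turn -0.6
```

{"api": "play_rows", "payload": {"deltas": [0.32,0.8,-0.28,0,-0.6,0.32,0.8,-0.28,0,0,0.32,0.76,-0.27,0.3,0,0.32,0,0,0.8,0,0.32,0,0,0.6,0,0.32,0,0,0,0]}}

```text
clock: 17.85
eef_pos: [0.5074, 0.2579, 0.0536]
tool_rot: [0.716, 0.698, 0.015, 0.007]
ft_force: [-1.2, -0.1, 0.6]
grip_width: 0.027
```

```bash
python3 -c "
from h import *
go(.5095,.249,.012,88)"
```

```text
t 17.85 p [0.5074 0.2579 0.0536] q [0.716 0.698 0.015 0.007] g 0.027 F [-1.2 -0.1  0.6] j [ 0.47  0.49 -0.12  0.93 -0.    0.5 ]
yaw 88.5 d(units) [-0.16  0.02  0.69] turn 0.5
```

{"api": "play_rows", "payload": {"deltas": [0.32,-0.16,0.02,0,0.5,0.32,0,0,0.5,0,0.32,0,0,0.2,0,0,0,0,0,0,0,0,0,0,0,0,0,0,0,0,0,0,0,0,0,0,0,0,-0.6,0,0,0,0,-0.9,0,0,0,0,-0.9,0,0,0,0,0,0]}}

```text
clock: 19.23
eef_pos: [0.5101, 0.2457, 0.1685]
tool_rot: [0.721, 0.693, 0.022, 0.01]
ft_force: [0.9, -0.4, -0.5]
grip_width: 0.0155
```

{"api": "play_rows", "payload": {"deltas": [0,-0.8,0.08,0,1,0,-0.9,0.08,0,0,0,-0.9,0.08,0,0,0,-0.9,0.08,0,0,0,-0.9,0.08,0,0,0,-0.9,0.08,0,0,0,-0.9,0.08,0,0,0,-0.9,0.08,0,0,0,-0.6,0.08,0,0,0,-0.3,0,0,0,0,0,0,0,0]}}

```text
clock: 20.6
eef_pos: [0.5239, -0.2488, 0.1526]
tool_rot: [0.725, 0.688, 0.019, 0.005]
ft_force: [-0.2, 0.7, -0.5]
grip_width: 0.0158
```

```bash
python3 -c "
from h import *
go(*loc(CAR,0,-.028),.055,87)"
```

```text
t 20.6 p [ 0.5239 -0.2488  0.1526] q [0.725 0.688 0.019 0.005] g 0.0158 F [-0.2  0.7 -0.5] j [-0.46  0.42  0.05  1.18  0.03 -0.41]
yaw 87.0 d(units) [0.08 0.17 1.64] turn -0.0
```

{"api": "play_rows", "payload": {"deltas": [0,0.08,0.17,0.2,0,0,0,0,0.7,0,0,0,0,0.7,0,0,0,0,0,0]}}

```text
clock: 21.1
eef_pos: [0.5405, -0.2348, 0.0537]
tool_rot: [0.722, 0.691, 0.02, 0.005]
ft_force: [-0.2, -0.4, -0.3]
grip_width: 0.0155
```

```bash
python3 -c "
from h import *
go(*loc(CAR,0,-.028),.017,87)"
```

```text
t 21.1 p [ 0.5405 -0.2348  0.0537] q [0.722 0.691 0.02  0.005] g 0.0155 F [-0.2 -0.4 -0.3] j [-0.43  0.53 -0.05  0.96  0.03 -0.38]
yaw 87.5 d(units) [-0.14 -0.06  0.61] turn 0.5
```

{"api": "play_rows", "payload": {"deltas": [0,-0.14,-0.06,0.2,0.5,0,0,0,0.38,0,0,0,0,0,0,0,-0.2,0,0,0,0,-0.2,0,0,0,0,-0.23,0,0,0,0,0,0,0,0]}}

```text
clock: 21.98
eef_pos: [0.542, -0.2849, 0.0266]
tool_rot: [0.725, 0.688, 0.023, 0.012]
ft_force: [-0.0, -0.5, -1.2]
grip_width: 0.0154
```

```bash
python3 -c "
from h import *
go(*loc(CAR,0,-.066),.017,87)"
```

```text
t 21.98 p [ 0.542  -0.2849  0.0266] q [0.725 0.688 0.023 0.012] g 0.0154 F [-0.  -0.5 -1.2] j [-0.5   0.59 -0.03  0.92  0.04 -0.45]
yaw 87.1 d(units) [ 0.07 -0.12  0.16] turn 0.1
```

{"api": "play_rows", "payload": {"deltas": [0,0.07,-0.12,0.1,0,0,0,0,0.06,0,0,0,0,0,0]}}

```text
clock: 22.35
eef_pos: [0.534, -0.2799, 0.0175]
tool_rot: [0.725, 0.688, 0.023, 0.012]
ft_force: [1.7, -0.9, 2.9]
grip_width: 0.0154
```

```bash
python3 -c "
from h import *
go(*loc(CAR,0,-.066),.017,87)
snap('wrist','w5.png')"
```

```text
t 22.35 p [ 0.534  -0.2799  0.0175] q [0.725 0.688 0.023 0.012] g 0.0154 F [ 1.7 -0.9  2.9] j [-0.5   0.58 -0.07  0.88  0.04 -0.45]
yaw 87.0 d(units) [-0.01  0.03  0.01] turn 0.0
```

View pics/w5.png

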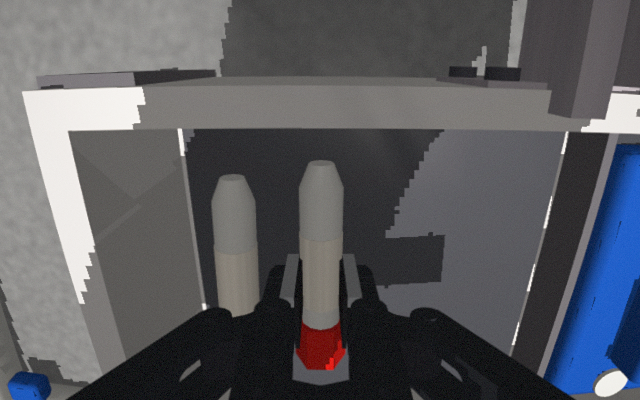

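Tube 1 was pushed aside properly (235,250), tube 2 is in place (320,250), and the space to the right is free.

{"api": "play_rows", "payload": {"deltas": [0.28,0,0,0,0,0.28,0,0,0,0,0.3,0,0,-0.7,0,0.32,0,0,-0.9,0,0.32,0,0,-0.8,0,0.32,0.9,0,0,-1,0.32,0.9,0,0,0,0.32,0.9,0,0,0,0.32,0.9,0,0,0,0.32,0.9,-0.1,0,0,0.32,0.9,-0.1,0,0,0.32,0.9,-0.1,0,0]}}

```text
clock: 23.9
eef_pos: [0.5223, 0.1062, 0.1672]
tool_rot: [0.721, 0.693, 0.022, 0.009]
ft_force: [0.4, 0.4, 0.3]
grip_width: 0.0276
```

```bash
python3 -c "
from h import *
go(.511,.294,.05,88)"
```

```text
t 23.9 p [0.5223 0.1062 0.1672] q [0.721 0.693 0.022 0.009] g 0.0276 F [0.4 0.4 0.3] j [ 0.2   0.31 -0.08  1.14  0.01  0.24]
yaw 87.7 d(units) [ 3.08 -0.4   2.  ] turn -0.3
```

{"api": "play_rows", "payload": {"deltas": [0.32,0.8,-0.1,0,-0.3,0.32,0.8,-0.1,0,0,0.32,0.8,-0.1,0,0,0.32,0.55,-0.1,0.3,0,0.32,0,0,0.8,0,0.32,0,0,0.8,0,0.32,0,0,0,0]}}

```text
clock: 24.78
eef_pos: [0.5058, 0.2989, 0.0514]
tool_rot: [0.715, 0.698, 0.022, 0.008]
ft_force: [0.4, 0.1, 0.5]
grip_width: 0.0275
```

```bash
python3 -c "
from h import *
go(.511,.294,.012,88)"
```

```text
t 24.77 p [0.5058 0.2989 0.0514] q [0.715 0.698 0.022 0.008] g 0.0275 F [0.4 0.1 0.5] j [ 0.54  0.51 -0.09  0.92 -0.    0.56]
yaw 88.7 d(units) [-0.09  0.06  0.66] turn 0.7
```

{"api": "play_rows", "payload": {"deltas": [0.32,-0.09,0.06,0,0.7,0.32,0,0,0.5,0,0.32,0,0,0.17,0,0,0,0,0,0,0,0,0,0,0,0,0,0,0,0,0,0,0,0,0,0,0,0,-0.6,0,0,0,0,-0.9,0,0,0,0,-0.9,0,0,0,0,0,0]}}

```text
clock: 26.15
eef_pos: [0.5102, 0.2922, 0.1704]
tool_rot: [0.721, 0.693, 0.031, 0.01]
ft_force: [-0.1, 0.0, -0.1]
grip_width: 0.0154
```

{"api": "play_rows", "payload": {"deltas": [0,-0.8,0.11,0,1,0,-0.9,0.11,0,0,0,-0.9,0.11,0,0,0,-0.9,0.11,0,0,0,-0.9,0.11,0,0,0,-0.9,0.11,0,0,0,-0.9,0.11,0,0,0,-0.9,0.11,0,0,0,-0.9,0.1,0,0,0,-0.6,0,0,0,0,0,0,0,0]}}

```text
clock: 27.52
eef_pos: [0.5385, -0.2398, 0.1472]
tool_rot: [0.725, 0.688, 0.029, 0.005]
ft_force: [0.2, 0.0, -0.5]
grip_width: 0.0154
```

```bash
python3 -c "
from h import *
go(*loc(CAR,0,-.028),.055,87)"
```

```text
t 27.52 p [ 0.5385 -0.2398  0.1472] q [0.725 0.688 0.029 0.005] g 0.0154 F [ 0.2  0.  -0.5] j [-0.44  0.44  0.06  1.17  0.05 -0.39]
yaw 87.0 d(units) [-0.1  -0.09  1.53] turn 0.0
```

{"api": "play_rows", "payload": {"deltas": [0,-0.15,-0.07,0.2,0,0,-0.03,0,0.7,0,0,-0.03,0,0.6,0,0,0,0,0,0]}}

```text
clock: 28.02
eef_pos: [0.5359, -0.2458, 0.0512]
tool_rot: [0.724, 0.689, 0.028, 0.003]
ft_force: [-0.4, -0.6, -0.1]
grip_width: 0.015
```

```bash
python3 -c "
from h import *
go(*loc(CAR,0,-.028),.017,87)"
```

```text
t 28.02 p [ 0.5359 -0.2458  0.0512] q [0.724 0.689 0.028 0.003] g 0.015 F [-0.4 -0.6 -0.1] j [-0.46  0.53 -0.06  0.96  0.05 -0.41]
yaw 87.2 d(units) [0.04 0.   0.57] turn 0.2
```

{"api": "play_rows", "payload": {"deltas": [0,0.06,0,0.15,0,0,0,0,0.3,0,0,0,0,0.12,0,0,0,0,0,0]}}

```text
clock: 28.52
eef_pos: [0.5406, -0.2398, 0.0203]
tool_rot: [0.723, 0.691, 0.029, 0.006]
ft_force: [-0.1, 0.2, 0.4]
grip_width: 0.0155
```

```bash
python3 -c "
from h import *
go(*loc(CAR,0,-.028),.017,87)"
```

```text
t 28.52 p [ 0.5406 -0.2398  0.0203] q [0.723 0.691 0.029 0.006] g 0.0155 F [-0.1  0.2  0.4] j [-0.44  0.56 -0.09  0.88  0.05 -0.4 ]
yaw 87.5 d(units) [-0.05 -0.05  0.05] turn 0.5
```

{"api": "play_rows", "payload": {"deltas": [0,-0.05,-0.05,0.06,0,0.28,0,0,0,0,0.28,0,0,0,0,0.3,0,0,-0.7,0,0.32,0,0,-0.9,0,0.32,0,0,-0.8,0,0.32,0.9,0,0,-1,0.32,0.9,0,0,0,0.32,0.9,-0.05,0,0,0.32,0.9,-0.05,0,0,0.32,0.9,-0.1,0,0,0.32,0.9,-0.1,0,0]}}

```text
clock: 30.02
eef_pos: [0.5248, 0.0797, 0.1787]
tool_rot: [0.72, 0.693, 0.033, 0.011]
ft_force: [1.0, 0.3, 0.0]
grip_width: 0.0272
```

```bash
python3 -c "
from h import *
go(.512,.336,.05,88)"
```

```text
t 30.02 p [0.5248 0.0797 0.1787] q [0.72  0.693 0.033 0.011] g 0.0272 F [1.  0.3 0. ] j [ 0.14  0.28 -0.09  1.14  0.02  0.18]
yaw 87.9 d(units) [ 4.19 -0.51  2.25] turn -0.1
```

{"api": "play_rows", "payload": {"deltas": [0.32,0.8,-0.1,0,0,0.32,0.8,-0.1,0,0,0.32,0.8,-0.1,0,0,0.32,0.8,-0.1,0.2,0,0.32,0.8,-0.05,0.4,0,0.32,0,0,0.8,0,0.32,0,0,0.7,0,0.32,0,0,0,0]}}

```text
clock: 31.02
eef_pos: [0.5138, 0.3364, 0.0574]
tool_rot: [0.718, 0.695, 0.035, 0.012]
ft_force: [-0.4, -1.2, 0.5]
grip_width: 0.0273
```

```bash
python3 -c "
from h import *
go(.512,.335,.012,88)"
```

```text
t 31.02 p [0.5138 0.3364 0.0574] q [0.718 0.695 0.035 0.012] g 0.0273 F [-0.4 -1.2  0.5] j [ 0.59  0.53 -0.04  0.93 -0.01  0.62]
yaw 88.2 d(units) [-0.05 -0.08  0.75] turn 0.2
```

{"api": "play_rows", "payload": {"deltas": [0.32,-0.07,-0.06,0,0.2,0.32,0,0,0.5,0,0.32,0,0,0.24,0,0,0,0,0,0,0,0,0,0,0,0,0,0,0,0,0,0,0,0,0,0,0,0,-0.6,0,0,0,0,-0.9,0,0,0,0,-0.9,0,0,0,0,0,0]}}

```text
clock: 32.4
eef_pos: [0.5083, 0.3305, 0.1747]
tool_rot: [0.72, 0.692, 0.046, 0.012]
ft_force: [0.8, 0.6, 0.4]
grip_width: 0.0141
```

```bash
python3 -c "
from h import *
o=state();print(R.from_quat(o['tool_rot']).as_matrix().round(3))
go(*loc(CAR,0,.011),.15,87)"
```

```text
t 32.4 p [0.5083 0.3305 0.1747] q [0.72  0.692 0.046 0.012] g 0.0141 F [0.8 0.6 0.4] j [ 0.58  0.4   0.08  1.15 -0.01  0.62]
[[ 0.038  0.996  0.084]
 [ 0.998 -0.042  0.047]
 [ 0.05   0.082 -0.995]]
t 32.4 p [0.5083 0.3305 0.1747] q [0.72  0.692 0.046 0.012] g 0.0141 F [0.8 0.6 0.4] j [ 0.58  0.4   0.08  1.15 -0.01  0.62]
yaw 87.8 d(units) [-8.88  0.86  0.04] turn 0.8
```

```bash
sed -i "s/    print('yaw'/    print('tilt',M[:2,2].round(3),end=' ');print('yaw'/" h.py; python3 - <<'E'
from h import *
for n,q in [('start',[.84,-.542,-.001,-.001]),('rot',[0.873,.488,.001,-.009]),('pack',[.712,.702,.002,-.013]),('packlift',[.715,.699,.003,-.010]),('bay',[.726,.688,-.001,-.015]),('tray',[.728,.685,.002,-.012]),('preA',[.722,.692,.005,-.01]),('liftA',[.72,.694,.012,-.007]),('carA',[.721,.693,.012,-.014]),('hit',[.727,.687,.015,.007]),('placed',[.726,.688,.014,.007]),('t17',[.723,.69,.014,.006]),('preB',[.716,.698,.015,.007]),('liftB',[.721,.693,.022,.01]),('carB',[.722,.691,.02,.005]),('slide',[.725,.688,.023,.012]),('preC',[.715,.698,.022,.008]),('liftC',[.721,.693,.031,.01]),('carC',[.724,.689,.028,.003]),('t30',[.72,.693,.033,.011]),('preD',[.718,.695,.035,.012]),('liftD',[.72,.692,.046,.012])]:
    print(n,R.from_quat(q).as_matrix()[:2,2].round(3))
E
```

```text
start [-0.001  0.003]
rot [-0.007  0.017]
pack [-0.015  0.021]
packlift [-0.01   0.018]
bay [-0.022  0.02 ]
tray [-0.014  0.02 ]
preA [-0.007  0.021]
liftA [0.008 0.027]
carA [-0.002  0.037]
hit [0.031 0.01 ]
placed [0.03  0.009]
t17 [0.029 0.011]
preB [0.031 0.011]
liftB [0.046 0.016]
carB [0.036 0.02 ]
slide [0.05  0.014]
preC [0.043 0.019]
liftC [0.058 0.029]
carC [0.045 0.034]
t30 [0.063 0.03 ]
preD [0.067 0.031]
liftD [0.083 0.046]
```

{"api": "play_rows", "payload": {"deltas": [0,-0.8,0.09,0,0.8,0,-0.9,0.09,0,0,0,-0.9,0.09,0,0,0,-0.9,0.09,0,0,0,-0.9,0.09,0,0,0,-0.9,0.09,0,0,0,-0.9,0.09,0,0,0,-0.9,0.09,0,0,0,-0.9,0.1,0,0,0,-0.55,0,0,0,0,0,0,0,0]}}

```text
clock: 33.78
eef_pos: [0.5251, -0.2021, 0.142]
tool_rot: [0.726, 0.686, 0.041, 0.008]
ft_force: [0.8, -0.5, -0.1]
grip_width: 0.0144
```

```bash
python3 -c "
from h import *
go(*loc(CAR,0,.010),.055,87)"
```

```text
t 33.77 p [ 0.5251 -0.2021  0.142 ] q [0.726 0.686 0.041 0.008] g 0.0144 F [ 0.8 -0.5 -0.1] j [-0.4   0.38 -0.04  1.1   0.07 -0.35]
tilt [0.07  0.045] yaw 86.9 d(units) [-0.1   0.14  1.46] turn -0.1
```

{"api": "play_rows", "payload": {"deltas": [0,-0.16,0.1,0.3,0,0,-0.03,0,0.7,0,0,-0.03,0,0.5,0]}}

```text
clock: 34.15
eef_pos: [0.5385, -0.2112, 0.0489]
tool_rot: [0.725, 0.687, 0.042, 0.009]
ft_force: [-0.6, 0.1, -0.8]
grip_width: 0.0145
```

```bash
python3 -c "
from h import *
go(*loc(CAR,0,.012),.017,87)
snap('wrist','w6.png')"
```

```text
t 34.15 p [ 0.5385 -0.2112  0.0489] q [0.725 0.687 0.042 0.009] g 0.0145 F [-0.6  0.1 -0.8] j [-0.41  0.5  -0.12  0.9   0.07 -0.35]
tilt [0.073 0.044] yaw 87.0 d(units) [ 0.12 -0.03  0.54] turn -0.0
```

View pics/w6.png

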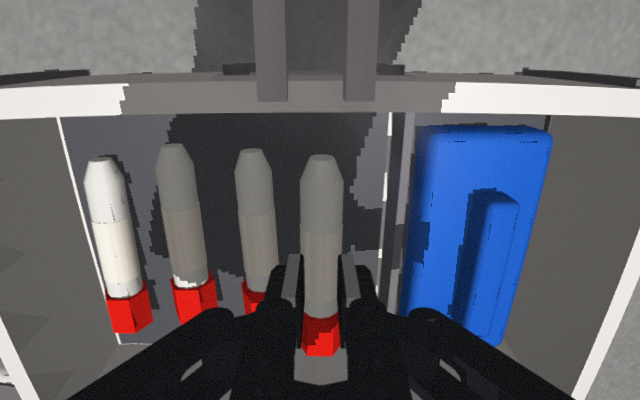

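Three tubes lie flat at the left (105–255 px), the fourth is held at 320, and the pack lies flat at 480.

{"api": "play_rows", "payload": {"deltas": [0,0.12,-0.02,0.2,0,0,0,0,0.34,0]}}

```text
clock: 34.45
eef_pos: [0.54, -0.1998, 0.0157]
tool_rot: [0.724, 0.688, 0.042, 0.008]
ft_force: [-28.6, 10.6, 79.0]
grip_width: 0.0144
```

```bash
python3 -c "
from h import *
go(*loc(CAR,0,.011),.017,87)"
```

```text
t 34.45 p [ 0.54   -0.1998  0.0157] q [0.724 0.688 0.042 0.008] g 0.0144 F [-28.6  10.6  79. ] j [-0.39  0.53 -0.16  0.82  0.07 -0.34]
tilt [0.071 0.047] yaw 87.1 d(units) [-0.06 -0.   -0.03] turn 0.1
```

{"api": "play_rows", "payload": {"deltas": [0,-0.06,0,-0.1,0]}}

```text
clock: 34.58
eef_pos: [0.5395, -0.2023, 0.0214]
tool_rot: [0.724, 0.689, 0.042, 0.007]
ft_force: [-0.0, 0.1, -0.7]
grip_width: 0.0147
```

```bash
python3 -c "
from h import *
go(*loc(CAR,0,.010),.02,87)"
```

```text
t 34.58 p [ 0.5395 -0.2023  0.0214] q [0.724 0.689 0.042 0.007] g 0.0147 F [-0.   0.1 -0.7] j [-0.4   0.53 -0.16  0.84  0.07 -0.35]
tilt [0.071 0.047] yaw 87.3 d(units) [-0.04  0.    0.02] turn 0.3
```

{"api": "play_rows", "payload": {"deltas": [0.28,0,0,0,0,0.28,0,0,-0.3,0,0.3,0,0,-0.8,0,0.4,0,0,-0.9,0,0.5,0,0,-0.9,0,0.5,0,0,-0.9,0,0.5,0,0,-0.9,0,0.5,0,0,0,10,0.5,0,0,0,10,0.5,0,0,0,10,0.5,0,0,0,10,0.5,0,0,0,10]}}

```text
clock: 36.08
eef_pos: [0.5191, -0.21, 0.304]
tool_rot: [0.95, 0.309, 0.036, -0.016]
ft_force: [-0.8, 0.3, 0.5]
grip_width: 0.0428
```

```bash
python3 - <<'E'
from h import *
t=load('top') # stale picture from s4 time, lid same
P=lambda u,v:((u+.5)/3-.5+190,(v+.5)/3-.5+150)
for p in [(478,5),(476,15),(772,20),(770,38)]: print(onz(t,*P(*p),.247))
print('hinge',loc(CAR,.085,.06))
go(*loc(CAR,.1,.06),.30,-3)
w=snap('wrist','w7.png')
a=snap('top')['color']; cv2.imwrite('pics/t7.png',cv2.resize(a[150:260,320:460],None,fx=4,fy=4,interpolation=cv2.INTER_CUBIC))
E
```

```text
[ 0.65873205 -0.09168474  0.247     ]
[ 0.64983201 -0.0899282   0.247     ]
[ 0.64652547 -0.35044728  0.247     ]
[ 0.63056165 -0.34848746  0.247     ]
hinge (np.float64(0.6270037000030625), np.float64(-0.15899911004523465))
t 36.08 p [ 0.5191 -0.21    0.304 ] q [ 0.95   0.309  0.036 -0.016] g 0.0428 F [-0.8  0.3  0.5] j [-0.42  0.32  0.3   1.52  0.07  0.52]
tilt [0.058 0.053] yaw 36.0 d(units) [2.14 0.53 0.23] turn 39.0
```

View pics/t7.png

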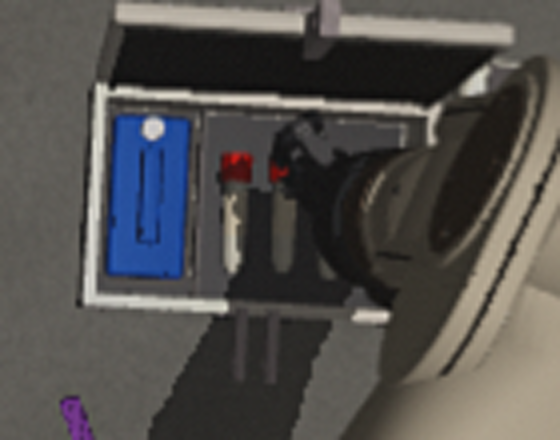

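{"api": "play_rows", "payload": {"deltas": [0.65,0,0,0,10,0.65,0,0,0,10,0.65,0,0,0,10,0.65,0,0,0,9,0.65,0,-0.8,0,0,0.65,0.7,-0.1,0,0,0.65,0.7,0,0,0]}}

```text
clock: 37.05
eef_pos: [0.603, -0.1567, 0.3069]
tool_rot: [0.999, -0.022, 0.023, -0.029]
ft_force: [-0.5, -0.1, 0.1]
grip_width: 0.0555
```

```bash
python3 - <<'E'
from h import *
go(.652,-.155,.222,-3)
E
```

```text
t 37.05 p [ 0.603  -0.1567  0.3069] q [ 0.999 -0.022  0.023 -0.029] g 0.0555 F [-0.5 -0.1  0.1] j [-0.29  0.46  0.52  1.59  0.07  1.33]
tilt [0.048 0.056] yaw -2.6 d(units) [0.75 0.02 1.45] turn 0.4
```

{"api": "play_rows", "payload": {"deltas": [0.65,0.75,0.02,0,0.4,0.65,0,0,0.5,0]}}

```text
clock: 37.3
eef_pos: [0.6556, -0.1578, 0.2786]
tool_rot: [0.999, -0.02, 0.026, -0.028]
ft_force: [-1.2, -0.4, -1.5]
grip_width: 0.0558
```

```bash
python3 - <<'E'
from h import *
go(.652,-.155,.222,-3)
w=snap('wrist','w8.png')
E
```

```text
t 37.3 p [ 0.6556 -0.1578  0.2786] q [ 0.999 -0.02   0.026 -0.028] g 0.0558 F [-1.2 -0.4 -1.5] j [-0.27  0.58  0.63  1.59  0.07  1.35]
tilt [0.053 0.055] yaw -2.4 d(units) [-0.11  0.01  0.94] turn 0.6
```

View pics/w8.png

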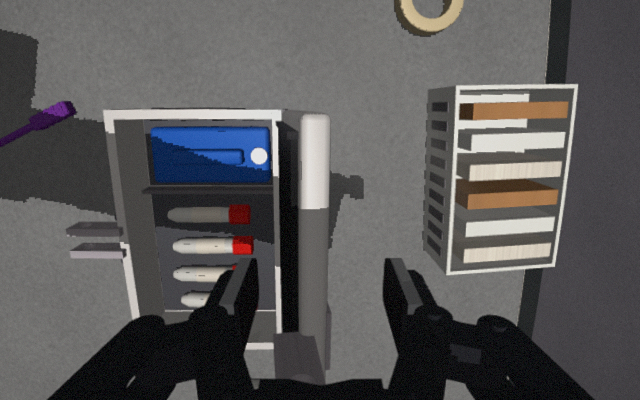

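All 4 tubes and the pack lie flat, and the lid edge (302–329 px) is inside the finger fork (258–385 px).

{"api": "play_rows", "payload": {"deltas": [0.65,-0.08,0,0.5,0.5,0.65,0,0,0.45,0,0.65,-0.3,0,0,0,0.65,-0.3,0,0,0,0.65,-0.3,0,0,0]}}

```text
clock: 37.98
eef_pos: [0.5925, -0.1488, 0.2081]
tool_rot: [0.999, -0.017, 0.017, -0.031]
ft_force: [1.6, -0.2, -0.6]
grip_width: 0.0558
```

```bash
python3 - <<'E'
from h import *
go(.55,-.155,.2,-3)
E
```

```text
t 37.98 p [ 0.5925 -0.1488  0.2081] q [ 0.999 -0.017  0.017 -0.031] g 0.0558 F [ 1.6 -0.2 -0.6] j [-0.28  0.46  0.26  1.35  0.07  1.33]
tilt [0.035 0.061] yaw -2.0 d(units) [-0.71  0.14  0.1 ] turn 1.0
```

{"api": "play_rows", "payload": {"deltas": [0.65,-0.4,0,0.03,1,0.65,-0.4,0,0.03,0,0.65,-0.4,0,0.03,0,0.65,-0.3,0,0.03,0]}}

```text
clock: 38.48
eef_pos: [0.4991, -0.1432, 0.199]
tool_rot: [0.999, -0.02, 0.018, -0.031]
ft_force: [0.8, 0.2, 0.3]
grip_width: 0.0555
```

```bash
python3 - <<'E'
from h import *
go(.416,-.155,.3,-3)
a=snap('scene')['color']; cv2.imwrite('pics/s9.png',cv2.resize(a[40:290,130:450],None,fx=2,fy=2,interpolation=cv2.INTER_CUBIC))
E
```

```text
t 38.48 p [ 0.4991 -0.1432  0.199 ] q [ 0.999 -0.02   0.018 -0.031] g 0.0555 F [0.8 0.2 0.3] j [-0.32  0.28 -0.03  1.25  0.07  1.29]
tilt [0.037 0.061] yaw -2.3 d(units) [-1.32  0.14 -1.74] turn 0.7
```

View pics/s9.png

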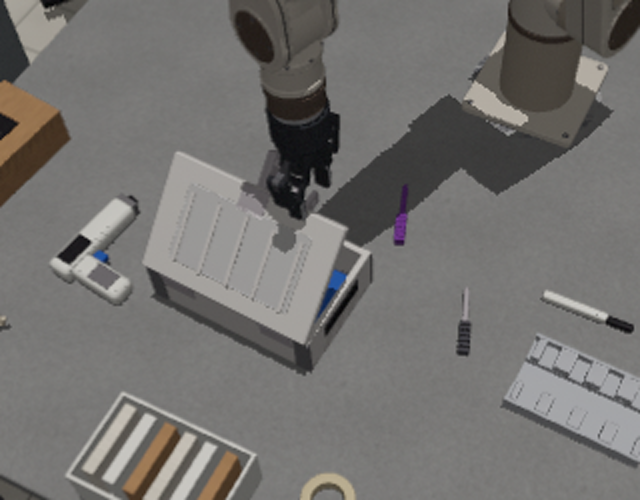

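{"api": "play_rows", "payload": {"deltas": [0.4,0,0,-0.8,0,0.2,0,0,-0.8,0,0,0.1,0,0,0.7,0,0,0,0,0,0,0,0,0,0,0,0,0,0,0,0,0,0,0,0,0,0,0,0,0,0,0,0,0,0,0,0,0,0,0,0,0,0,0,0,0,0,0,0,0]}}

```text
clock: 40.02
eef_pos: [0.4952, -0.1473, 0.2928]
tool_rot: [0.999, -0.022, 0.01, -0.033]
ft_force: [0.2, -0.1, 0.4]
grip_width: -0.0001
```

```bash
python3 - <<'E'
from h import *
go(*loc(CAR,-.07,.055),.11,-3)
a=snap('scene')['color']; cv2.imwrite('pics/s10.png',cv2.resize(a[40:290,130:450],None,fx=2,fy=2,interpolation=cv2.INTER_CUBIC))
E
```

```text
t 40.02 p [ 0.4952 -0.1473  0.2928] q [ 0.999 -0.022  0.01  -0.033] g -0.0001 F [ 0.2 -0.1  0.4] j [-0.33  0.26  0.18  1.5   0.07  1.28]
tilt [0.022 0.066] yaw -2.5 d(units) [-0.44  0.36  3.02] turn 0.5
```

View pics/s10.png

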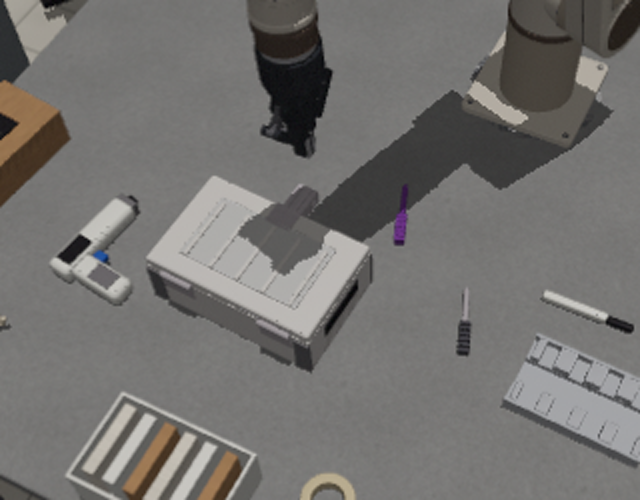

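{"api": "play_rows", "payload": {"deltas": [0,-0.2,0.18,0.9,0,0,-0.2,0.18,0.9,0,0,0,0,0.9,0,0,0,0,0.2,0]}}

```text
clock: 40.58
eef_pos: [0.4767, -0.1578, 0.1159]
tool_rot: [0.999, -0.021, 0.014, -0.032]
ft_force: [-0.3, -0.6, -0.9]
grip_width: 0.0001
```

```bash
python3 - <<'E'
from h import *
go(*loc(CAR,-.07,.05),.094,-3)
E
```

```text
t 40.58 p [ 0.4767 -0.1578  0.1159] q [ 0.999 -0.021  0.014 -0.032] g 0.0001 F [-0.3 -0.6 -0.9] j [-0.36  0.32 -0.2   1.04  0.07  1.25]
tilt [0.03  0.062] yaw -2.5 d(units) [-0.09  0.08  0.36] turn 0.5
```

{"api": "play_rows", "payload": {"deltas": [0,0,0,0.3,0,0,0,0,0.07,0]}}

```text
clock: 40.83
eef_pos: [0.4792, -0.157, 0.0953]
tool_rot: [0.999, -0.021, 0.016, -0.031]
ft_force: [-0.5, 0.1, -0.2]
grip_width: -0.0002
```

{"api": "play_rows", "payload": {"deltas": [0,0,0,0.05,0]}}

```text
clock: 40.95
eef_pos: [0.4806, -0.1573, 0.0942]
tool_rot: [0.999, -0.021, 0.017, -0.031]
ft_force: [-4.9, 1.2, 16.2]
grip_width: 0.0001
```

{"api": "play_rows", "payload": {"deltas": [0.3,0,0,-0.9,0,0.4,0,0,-0.6,0]}}

```text
clock: 41.2
eef_pos: [0.477, -0.1625, 0.1861]
tool_rot: [0.999, -0.021, 0.016, -0.031]
ft_force: [0.9, 0.5, -0.0]
grip_width: 0.0336
```

```bash
python3 - <<'E'
from h import *
i0=cv2.imread('pics/scene0.png'); i1=snap('scene')['color']
T=i0[165:210,340:375]
r=cv2.matchTemplate(i1[120:300,250:460],T,cv2.TM_CCOEFF_NORMED);_,v,_,l=cv2.minMaxLoc(r);print('scene match',v,l[0]+250-340,l[1]+120-165)
go(.437,.043,.1,-64.4)
E
```

```text
scene match 0.8395389318466187 4 13
t 41.25 p [ 0.4789 -0.1635  0.1906] q [ 0.999 -0.021  0.019 -0.03 ] g 0.034 F [ 0.7 -1.2  2.6] j [-0.37  0.26 -0.08  1.22  0.07  1.24]
tilt [0.04  0.059] yaw -2.5 d(units) [-0.9  -3.31  1.68] turn 61.9
```

{"api": "play_rows", "payload": {"deltas": [0.4,-0.2,-0.8,0,0,0.4,-0.2,-0.8,0,0]}}

```text
clock: 41.5
eef_pos: [0.4627, -0.0683, 0.2003]
tool_rot: [0.999, -0.024, 0.025, -0.028]
ft_force: [0.4, 0.7, -0.4]
grip_width: 0.0343
```

```bash
python3 - <<'E'
from h import *
state()
a=snap('wrist','w11.png')['color']
c=snap('scene')['color']; cv2.imwrite('pics/s11.png',c)
b=np.zeros((600,800,3),np.uint8); b[:400,:640]=a; b[400:600,:400]=cv2.resize(c[165:265,280:480],(400,200),interpolation=cv2.INTER_CUBIC)
cv2.imwrite('pics/m11.png',b)
E
```

```text
t 41.5 p [ 0.4627 -0.0683  0.2003] q [ 0.999 -0.024  0.025 -0.028] g 0.0343 F [ 0.4  0.7 -0.4] j [-0.19  0.16 -0.18  1.19  0.06  1.43]
```

View pics/m11.png

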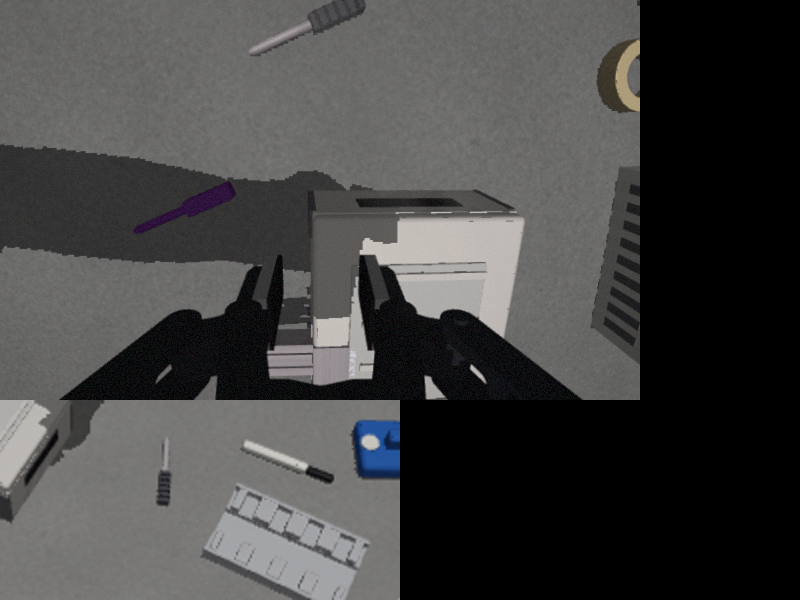

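```bash
python3 - <<'E'
from h import *
w=load('wrist');s=load('scene')
for c,a,b in [(w,(251,51),(361,6)),(s,(363,184),(361.3,216))]:
    t=onz(c,*a,.0085);g=onz(c,*b,.009);d=(t-g)/np.linalg.norm(t-g)
    print('tip',t.round(4),'end',g.round(4),'len',np.linalg.norm(t-g).round(4),'ang',np.degrees(np.arctan2(d[1],d[0])).round(1),'gripc',(t-d*.085).round(4),(g+d*.025).round(4))
print('shoulder',onz(w,313,25,.012))
print('lug tips', onz(w,268,352,.086),onz(w,268,372,.086),loc(CAR,-.136,.012),loc(CAR,-.136,-.012))
E
```

```text
tip [0.4155 0.0559 0.0085] end [0.5154 0.0896 0.009 ] len 0.1054 ang -161.4 gripc [0.496  0.0831 0.0089] [0.4917 0.0816 0.0089]
tip [0.4182 0.0546 0.0085] end [0.518 0.093 0.009] len 0.1069 ang -158.9 gripc [0.4975 0.0851 0.0089] [0.4946 0.084  0.0089]
shoulder [0.47193688 0.07451546 0.012     ]
lug tips [ 0.41564983 -0.19857584  0.086     ] [ 0.41358872 -0.21984314  0.086     ] (np.float64(0.4038075493932616), np.float64(-0.195447407028318)) (np.float64(0.4025601117492257), np.float64(-0.219414966339275))
```

Contact at z = 0.094 with 16 N shows the lid is fully shut. The lock pin was knocked aside: its tip is at (251,51), with the grip ending at (362,5) in the wrist picture. It has been relocated.

{"api": "play_rows", "payload": {"deltas": [0.45,0.14,-0.62,0,0,0.45,0.14,-0.62,0,0,0.45,0.14,-0.62,0.3,0,0.45,0.14,-0.62,0.5,0,0.45,0,0,0,10,0.45,0,0,0,10,0.45,0,0,0,10,0.45,0,0,0,10,0.45,0,0,0,10,0.45,0,0,0,10,0.45,0,0,0,7]}}

```text
clock: 42.98
eef_pos: [0.5175, 0.0847, 0.1742]
tool_rot: [0.81, -0.585, 0.015, -0.045]
ft_force: [-0.1, -0.9, 0.3]
grip_width: 0.0383
```

```bash
python3 - <<'E'
from h import *
go(.495,.083,.05,-70.5)
snap('wrist','w12.png')
E
```

```text
t 42.98 p [0.5175 0.0847 0.1742] q [ 0.81  -0.585  0.015 -0.045] g 0.0383 F [-0.1 -0.9  0.3] j [ 0.14  0.26 -0.13  1.1   0.04  2.96]
tilt [0.077 0.055] yaw -71.6 d(units) [-0.03  0.55  2.03] turn -1.1
```

{"api": "play_rows", "payload": {"deltas": [0.45,0,0.3,0.4,-1,0.45,0,0.25,0.8,0,0.45,0,0,0.8,0]}}

```text
clock: 43.4
eef_pos: [0.5041, 0.08, 0.0565]
tool_rot: [0.815, -0.576, 0.023, -0.051]
ft_force: [1.0, -0.2, 0.7]
grip_width: 0.0382
```

```bash
python3 - <<'E'
from h import *
go(.495,.083,.005,-70.5)
E
```

```text
t 43.4 p [0.5041 0.08   0.0565] q [ 0.815 -0.576  0.023 -0.051] g 0.0382 F [ 1.  -0.2  0.7] j [ 0.13  0.34 -0.36  0.77  0.04  2.94]
tilt [0.096 0.056] yaw -70.4 d(units) [-0.08  0.22  0.84] turn 0.1
```

{"api": "play_rows", "payload": {"deltas": [0.45,-0.08,0.2,0.4,0,0.45,0,0.02,0.36,0]}}

```text
clock: 43.65
eef_pos: [0.4948, 0.0817, 0.0077]
tool_rot: [0.816, -0.575, 0.023, -0.05]
ft_force: [-0.2, -0.8, 0.8]
grip_width: 0.0386
```

```bash
python3 - <<'E'
from h import *
go(.495,.083,.006,-70.5)
E
```

```text
t 43.65 p [0.4948 0.0817 0.0077] q [ 0.816 -0.575  0.023 -0.05 ] g 0.0386 F [-0.2 -0.8  0.8] j [ 0.14  0.4  -0.44  0.63  0.04  2.94]
tilt [0.096 0.055] yaw -70.3 d(units) [-0.02 -0.01  0.03] turn 0.2
```

{"api": "play_rows", "payload": {"deltas": [0,0,0,0.02,0,0,0,0,0,0,0,0,0,0,0,0,0,0,0,0,0,0,0,0,0,0,0,0,-0.4,0,0,0,0,-0.8,0,0,0,0,-0.8,0]}}

```text
clock: 44.65
eef_pos: [0.4824, 0.0742, 0.1277]
tool_rot: [0.817, -0.574, 0.022, -0.048]
ft_force: [2.1, 0.6, 0.2]
grip_width: 0.0138
```

```bash
python3 - <<'E'
from h import *
go(*loc(CAR,-.123,.115),.13,-3)
E
```

```text
t 44.65 p [0.4824 0.0742 0.1277] q [ 0.817 -0.574  0.022 -0.048] g 0.0138 F [2.1 0.6 0.2] j [ 0.13  0.22 -0.31  0.94  0.04  2.92]
tilt [0.091 0.054] yaw -70.1 d(units) [ 2.28  1.87 -0.28] turn -67.1
```

{"api": "play_rows", "payload": {"deltas": [0,0,0,0,-10,0,0,0,0,-10,0,0,0,0,-10,0,0,0,0,-10,0,0,0,0,-10,0,0,0,0,-10,0,0,0,0,-6,0,-0.25,0.7,0,0,0,-0.25,0.7,0,0,0,-0.25,0.7,0,0,0,0,0.5,0,0]}}

```text
clock: 46.02
eef_pos: [0.4365, -0.0812, 0.1225]
tool_rot: [0.998, -0.013, 0.054, -0.029]
ft_force: [0.4, 0.9, -0.5]
grip_width: 0.0143
```

```bash
python3 - <<'E'
from h import *
go(*loc(CAR,-.123,.115),.074,-3)
E
```

```text
t 46.02 p [ 0.4365 -0.0812  0.1225] q [ 0.998 -0.013  0.054 -0.029] g 0.0143 F [ 0.4  0.9 -0.5] j [-0.24  0.15 -0.42  0.91  0.08  1.36]
tilt [0.109 0.056] yaw -1.6 d(units) [-0.32  0.25  0.76] turn 1.4
```

{"api": "play_rows", "payload": {"deltas": [0,-0.32,0.12,0.3,1.4,0,0,0.1,0.42,0]}}

```text
clock: 46.28
eef_pos: [0.4233, -0.0945, 0.0783]
tool_rot: [0.998, -0.027, 0.057, -0.028]
ft_force: [0.2, -0.5, -0.9]
grip_width: 0.0138
```

```bash
python3 - <<'E'
from h import *
go(*loc(CAR,-.123,.115),.074,-3)
t=snap('top')['color'];s=snap('scene')['color']
cx,cy=proj(load('top'),[[*loc(CAR,-.123,.03),.074]])[0].round().astype(int); sx,sy=proj(load('scene'),[[*loc(CAR,-.123,.03),.074]])[0].round().astype(int)
print(cx,cy,sx,sy)
A=cv2.resize(t[cy-25:cy+25,cx-40:cx+40],(560,350),interpolation=cv2.INTER_CUBIC)
B=cv2.resize(s[sy-20:sy+20,sx-40:sx+40],(500,250),interpolation=cv2.INTER_CUBIC)
b=np.zeros((600,560,3),np.uint8);b[:350]=A;b[350:,:500]=B
cv2.imwrite('pics/m13.png',b)
E
```

```text
t 46.27 p [ 0.4233 -0.0945  0.0783] q [ 0.998 -0.027  0.057 -0.028] g 0.0138 F [ 0.2 -0.5 -0.9] j [-0.28  0.18 -0.52  0.78  0.08  1.35]
tilt [0.116 0.054] yaw -3.3 d(units) [-0.03 -0.02  0.07] turn -0.3
373 240 291 142
```

View pics/m13.png

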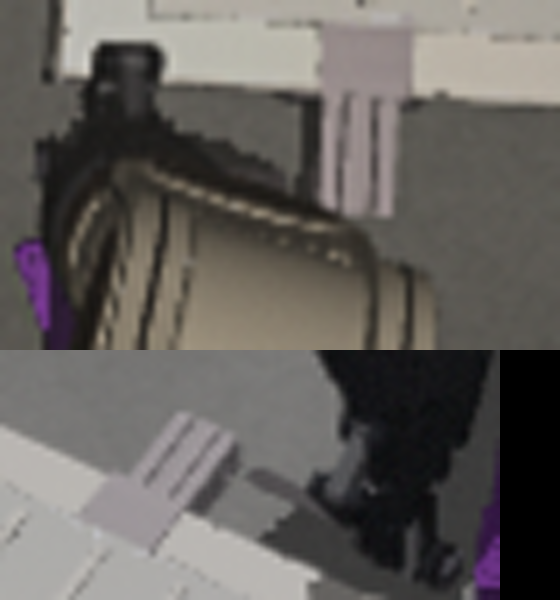

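```bash
python3 - <<'E'
from h import *
s=load('scene');g=cv2.cvtColor(s['color'],cv2.COLOR_BGR2GRAY)
o=bot.get_obs();M=R.from_quat(o['tool_rot']).as_matrix();e=np.array(o['eef_pos']);yt=M[:,1]
pts=[e+yt*d*[1,1,0] for d in (.0,.025,.045,.065,.085)]
pp=proj(s,pts);print(pp.round(1)); print('lug face +y',proj(s,[[*loc(CAR,-.123,.016),.086],[*loc(CAR,-.123,.016),.062]]).round(1))
u0=int(pp[:,0].min())-8;u1=int(pp[:,0].max())+10;v0=int(pp[:,1].min())-12;v1=int(pp[:,1].max())+14
print('cols',u0,u1)
for v in range(v0,v1): print(v,' '.join('%3d'%x for x in g[v,u0:u1]))
E
```

```text
[[316.5 153.2]
 [309.  149.8]
 [303.  147.1]
 [297.  144.4]
 [291.1 141.7]]
lug face +y [[287.  137.9]
 [287.5 142.9]]
cols 283 326
129 119 119 120 119 117 117 119 120 120 119 121 122 121 122 121 121 121 119 116 118 120 121  84  35  21  18  19  20  17  20  23  20  19  20  21  24  18  19  20  17  18  20  21
130 120 122 121 119 117 118 119 122 120 120 120 119 120 121 121 120 120 119 119 118 119 119  99  46  16  21  22  17  20  18  22  17  20  22  20  20  14  13  16  18  15  17  20
131 120 120 120 118 118 117 121 123 122 121 121 119 119 120 120 119 119 121 118 117 120 120  98  46  18  17  20  18  21  21  19  19  13  19  22  15  15  18  14  19  19  17  19
132 122 118 118 119 120 120 121 122 122 121 120 121 121 120 122 119 120 118 118 119 119 119  80  40  22  22  22  21  19  13  18  17  16  17  19  15  19  16  19  17  18  16  18
133 144 133 125 120 121 120 122 121 120 117 118 121 121 123 122 121 120 119 117 118 119 121  68  32  43  39  27  27  24  19  16  16  16  16  20  21  18  18  18  18  14  17  15
134 150 154 146 127 124 121 120 120 117 117 120 122 121 122 120 121 121 120 121 119 120 
[... 5019 characters left out ...]
 172 172 172 172 172 172 172 171 172 172 178 169 161 177 181 182 183 182 183 183 183 134 120 101 116 119 176 183 183 186 180 123  69  59  59  58  59  59  60  57  59  60 113
164 171 172 172 173 172 172 172 172 172 172 172 172 171 160 159 179 183 183 182 183 183 183 183 134 176 183 183 183 183 183 171 126  71  59  59  59  59  60  60  60  58  59 110
165 172 172 171 172 172 171 172 172 173 180 174 172 172 173 155 179 183 183 183 183 183 182 183 183 183 183 182 183 183 177 154 103  71  61  57  61  59  60  59  61  60  72 113
166 172 171 172 172 173 172 172 172 179 183 162 170 172 179 130 176 183 183 183 183 182 183 183 183 183 183 183 183 180 165 116 115 101  67  59  59  59  58  58  60  59 111 120
```

```bash
python3 - <<'E'
from h import *
s=load('scene');
print(proj(s,[[*loc(CAR,x,y),z] for x,y,z in [(-.136,.016,.086),(-.136,.008,.086),(-.136,-.016,.086),(-.136,.016,.062),(-.085,.133,.094)]]).round(1))
g=cv2.cvtColor(s['color'],cv2.COLOR_BGR2GRAY)
for v in range(128,146): print(v,' '.join('%3d'%x for x in g[v,268:292]))
E
```

```text
[[289.3 134.7]
 [286.9 133.7]
 [279.9 130.5]
 [289.7 139.8]
 [315.7 161.8]]
128 115 117 118 119 117 118 118 118 118 118 119 120 120 120 121 120 120 119 119 118 117 118 118 120
129 116 117 118 117 116 116 117 117 118 118 120 120 120 121 121 119 119 120 119 117 117 119 120 120
130 117 117 116 116 117 117 118 118 117 119 118 119 120 120 120 120 122 121 119 117 118 119 122 120
131 119 119 117 116 119 120 120 121 120 118 117 121 123 124 121 120 120 120 118 118 117 121 123 122
132 116 117 117 118 118 119 120 120 120 118 120 151 154 137 123 122 118 118 119 120 120 121 122 122
133 118 117 118 119 118 119 118 120 119 120 143 154 150 120 139 144 133 125 120 121 120 122 121 120
134 116 117 117 117 116 119 119 120 119 137 152 151 121 115 146 150 154 146 127 124 121 120 120 117
135 115 118 118 119 117 118 119 122 129 151 153 134 119 146 150 152 152 122 135 146 131 121 121 119
136 118 118 118 119 118 117 118 129 150 153 148 122 146 151 152 152 125 118 150 151 119 118 121 120
137 117 116 117 118 119 120 122 143 153 149 107 129 148 151 154 138 121 150 153 134  86 102 117 119
138 118 116 116 118 120 120 137 152 151 121 117 146 151 153 153 124 149 153 148 101  72 102 116 120
139 120 119 117 117 121 130 150 153 135 121 146 150 153 152 124 135 151 149 103  70  70 103 119 121
140 119 121 119 118 128 151 154 147 121 145 149 152 153 123 120 149 151 119  81  75  76  95 117 118
141 131 137 127 123 144 152 148 106 130 147 151 154 139 110 148 153 134  84  78  81  78 115 109  86
142 159 154 153 146 153 153 122 117 145 151 152 152 126 150 154 147 103  71  76  99 109 115  95  81
143 154 155 154 154 153 153 125 147 150 153 152 123 135 151 149 118  79  63  72  95 117 119 119 100
144 151 152 154 155 155 154 153 152 152 154 125 120 150 151 118  78  71  67  84 112 118 119 117 119
145 151 152 152 153 153 154 154 154 153 154 127 150 153 133  84  69  70  73 104 115 119 119 120 119
```

```bash
python3 - <<'E'
from h import *
go(*loc(CAR,-.123,.108),.069,-3)
E
```

```text
t 46.38 p [ 0.4225 -0.0939  0.0767] q [ 0.998 -0.027  0.055 -0.029] g 0.014 F [ 0.3  0.3 -0.9] j [-0.28  0.19 -0.52  0.78  0.08  1.35]
tilt [0.111 0.055] yaw -3.3 d(units) [-0.02  0.11  0.12] turn -0.3
```

{"api": "play_rows", "payload": {"deltas": [0,-0.03,0.07,0.16,-0.3]}}

```text
clock: 46.5
eef_pos: [0.4227, -0.0977, 0.0676]
tool_rot: [0.998, -0.024, 0.056, -0.028]
ft_force: [0.0, 0.2, -0.9]
grip_width: 0.0143
```

```bash
python3 - <<'E'
from h import *
go(*loc(CAR,-.123,.100),.0695,-3)
E
```

```text
t 46.5 p [ 0.4227 -0.0977  0.0676] q [ 0.998 -0.024  0.056 -0.028] g 0.0143 F [ 0.   0.2 -0.9] j [-0.29  0.2  -0.53  0.75  0.08  1.34]
tilt [0.114 0.054] yaw -2.9 d(units) [-0.01  0.17 -0.04] turn 0.1
```

{"api": "play_rows", "payload": {"deltas": [0,-0.01,0.17,-0.05,0]}}

```text
clock: 46.62
eef_pos: [0.4207, -0.1077, 0.0696]
tool_rot: [0.998, -0.023, 0.056, -0.029]
ft_force: [-0.3, -0.2, -0.5]
grip_width: 0.0142
```

{"api": "play_rows", "payload": {"deltas": [0,0,0.1,-0.01,0]}}

```text
clock: 46.75
eef_pos: [0.4211, -0.1145, 0.0706]
tool_rot: [0.998, -0.023, 0.056, -0.028]
ft_force: [0.1, 0.4, -0.5]
grip_width: 0.0141
```

```bash
python3 - <<'E'
from h import *
go(*loc(CAR,-.123,.090),.0698,-3)
E
```

```text
t 46.75 p [ 0.4211 -0.1145  0.0706] q [ 0.998 -0.023  0.056 -0.028] g 0.0141 F [ 0.1  0.4 -0.5] j [-0.33  0.2  -0.52  0.76  0.09  1.29]
tilt [0.114 0.054] yaw -2.8 d(units) [-0.    0.06  0.01] turn 0.2
```

{"api": "play_rows", "payload": {"deltas": [0,0.01,0.13,-0.01,0]}}

```text
clock: 46.88
eef_pos: [0.4216, -0.1226, 0.0713]
tool_rot: [0.998, -0.023, 0.057, -0.029]
ft_force: [-0.1, 0.6, -2.0]
grip_width: 0.0145
```

{"api": "play_rows", "payload": {"deltas": [0,0.01,0.13,-0.01,0]}}

```text
clock: 47.0
eef_pos: [0.4213, -0.1307, 0.0714]
tool_rot: [0.998, -0.023, 0.056, -0.029]
ft_force: [-0.7, 1.5, -2.5]
grip_width: 0.0141
```

```bash
python3 - <<'E'
from h import *
go(*loc(CAR,-.123,.070),.0708,-3)
s=snap('scene');g=cv2.cvtColor(s['color'],cv2.COLOR_BGR2GRAY)
for v in range(130,152): print(v,' '.join('%3d'%x for x in g[v,276:306]))
E
```

```text
t 47.0 p [ 0.4213 -0.1307  0.0714] q [ 0.998 -0.023  0.056 -0.029] g 0.0141 F [-0.7  1.5 -2.5] j [-0.36  0.21 -0.5   0.77  0.09  1.26]
tilt [0.114 0.055] yaw -2.8 d(units) [-0.02  0.13  0.  ] turn 0.2
130 116 118 119 119 120 120 121 120 121 122 117 118 118 120 121 121 121  70  33  50  61  66  40  31  26  18  18  17  18  21
131 120 119 117 121 117 120 122 120 118 120 117 118 118 120 123 122 121  83  36  61  65  52  37  30  25  18  16  16  17  19
132 119 119 120 146  99  94 113 116 116 119 118 120 121 122 122 121 121  87  52  79  84  70  38  27  23  22  16  16  17  18
133 118 120 143  99  79  73  85  87 105 116 119 121 121 122 121 119 117 118  98  85  84  59  29  23  19  17  16  15  18  18
134 119 136 151 106  76  71  77  78  79  88 114 118 119 120 120 118 117 111  89  83  83  51  23  16  20  17  17  15  19  18
135 129 151 154 135  97  80  77  79  80  71  75  87 104 118 121 118 119  97  85  84  72  44  21  17  16  17  17  15  19  16
136 150 153 148 122 146  97  79  80  74  72  79  78  73 111 117 117 116  90  84  84  57  38  21  16  19  13  16  15  17  15
137 153 149 107 129 148 108  83
[... 1128 characters left out ...]
  62  59  58  59  58  60  60  58  54  51  41  23  15  17  19  16  22  18  32  64
147 154 155 155 151 121  93  80  71  65  62  59  60  60  59  57  59  60  61  58  56  57  31  20  15  17  17  20  18  40  63
148 153 154 151 133 178 163 133 102  73  62  59  61  61  61  59  59  58  58  58  59  51  33  17  16  16  19  17  17  41  66
149 152 151 141 159 179 183 185 178 137  93  76  66  59  60  59  59  58  56  57  58  47  34  13  16  16  16  20  18  40  66
150 153 136 158 179 182 182 183 183 185 146 142 112  82  65  59  58  58  59  58  57  61  47  26  19  19  16  22  18  39  65
151 151 128 176 183 183 183 183 183 182 182 186 182 153 114  82  65  59  58  60  58  59  59  50  27  22  18  18  18  40  66
```

{"api": "play_rows", "payload": {"deltas": [0,-0.01,0.13,0.0,0]}}

```text
clock: 47.18
eef_pos: [0.4206, -0.1398, 0.0709]
tool_rot: [0.998, -0.023, 0.056, -0.028]
ft_force: [0.3, 0.8, -1.9]
grip_width: 0.0138
```

{"api": "play_rows", "payload": {"deltas": [0,0,0.13,-0.01,0]}}

```text
clock: 47.3
eef_pos: [0.4202, -0.1481, 0.0711]
tool_rot: [0.998, -0.023, 0.057, -0.028]
ft_force: [1.0, 1.3, -1.7]
grip_width: 0.0138
```

```bash
python3 - <<'E'
from h import *
go(*loc(CAR,-.123,.055),.0708,-3)
E
```

```text
t 47.3 p [ 0.4202 -0.1481  0.0711] q [ 0.998 -0.023  0.057 -0.028] g 0.0138 F [ 1.   1.3 -1.7] j [-0.4   0.22 -0.49  0.78  0.09  1.22]
tilt [0.114 0.054] yaw -2.8 d(units) [-0.02  0.08 -0.  ] turn 0.2
```

{"api": "play_rows", "payload": {"deltas": [0,-0.01,0.13,-0.01,0]}}

```text
clock: 47.42
eef_pos: [0.4194, -0.1566, 0.0713]
tool_rot: [0.998, -0.023, 0.057, -0.028]
ft_force: [0.0, -0.1, -1.6]
grip_width: 0.0141
```

{"api": "play_rows", "payload": {"deltas": [0,0,0.08,-0.01,0]}}

```text
clock: 47.55
eef_pos: [0.4192, -0.1622, 0.0716]
tool_rot: [0.998, -0.023, 0.057, -0.028]
ft_force: [0.1, 0.5, -1.7]
grip_width: 0.0142
```

```bash
python3 - <<'E'
from h import *
go(*loc(CAR,-.123,.041),.0712,-3)
E
```

```text
t 47.55 p [ 0.4192 -0.1622  0.0716] q [ 0.998 -0.023  0.057 -0.028] g 0.0142 F [ 0.1  0.5 -1.7] j [-0.43  0.23 -0.48  0.78  0.1   1.19]
tilt [0.115 0.053] yaw -2.9 d(units) [-0.01  0.08  0.  ] turn 0.1
```

Next I advance in small steps until the shoulder touches the lug.

{"api": "play_rows", "payload": {"deltas": [0,0,0.05,-0.005,0]}}

```text
clock: 47.68
eef_pos: [0.419, -0.1655, 0.0718]
tool_rot: [0.998, -0.023, 0.057, -0.028]
ft_force: [1.1, 0.6, -1.4]
grip_width: 0.0139
```

{"api": "play_rows", "payload": {"deltas": [0,0,0.04,-0.005,0]}}

```text
clock: 47.8
eef_pos: [0.4189, -0.1675, 0.0719]
tool_rot: [0.998, -0.023, 0.057, -0.029]
ft_force: [0.7, 5.5, -0.5]
grip_width: 0.0141
```

{"api": "play_rows", "payload": {"deltas": [0,0,0.04,-0.005,0]}}

```text
clock: 47.92
eef_pos: [0.4188, -0.1676, 0.072]
tool_rot: [0.998, -0.023, 0.057, -0.032]
ft_force: [1.0, 9.4, -0.1]
grip_width: 0.0144
```

{"api": "play_rows", "payload": {"deltas": [0,0,0,0.02,0,0.28,0,0,0,0,0.28,0,0,0,0,0.3,0,0,-0.15,0,0.3,0,0,-0.3,0,0.35,0,0,-0.6,0,0.35,0,0,-0.9,0,0.35,0,0,-0.9,0,0.35,-0.3,-0.9,0,0,0.35,-0.3,-0.9,0,0,0.35,-0.3,-0.9,0,0,0.35,-0.3,-0.9,0,0]}}

```text
clock: 49.42
eef_pos: [0.3387, 0.0405, 0.2589]
tool_rot: [0.997, -0.028, 0.065, -0.029]
ft_force: [0.7, 0.1, 0.0]
grip_width: 0.0296
```

```bash
python3 - <<'E'
from h import *
state()
s=snap('scene','s20.png');g=cv2.cvtColor(s['color'],cv2.COLOR_BGR2GRAY)
E=[(-.123,y,.074) for y in (.066,.041,.016,-.019,-.044)]
print(proj(s,[[*loc(CAR,x,y),z] for x,y,z in E]).round(1))
for v in range(122,164): print(v,' '.join('%3d'%x for x in g[v,262:308]))
E
```

```text
t 49.42 p [0.3387 0.0405 0.2589] q [ 0.997 -0.028  0.065 -0.029] g 0.0296 F [0.7 0.1 0. ] j [ 0.08 -0.2  -0.39  1.25  0.04  1.71]
[[302.  147.1]
 [294.6 143.7]
 [287.2 140.4]
 [277.  135.8]
 [269.8 132.5]]
122 117 116 116 117 115 115 114 114 115 115 115 114 115 116 114 115 115 114 114 115 114 116 115 116 118 118 117 116 116 116 118 120 120 119 120 118 117 118 119 116 117 117 119 117 117 117
123 115 115 117 117 115 116 114 114 114 114 115 114 115 114 115 116 113 114 114 115 115 113 115 116 118 118 119 119 119 117 117 118 118 116 118 119 120 120 119 118 116 117 117 117 116 118
124 115 116 117 117 113 111 111 115 115 115 115 115 114 115 114 116 117 115 115 115 116 116 117 116 117 116 120 121 120 119 117 119 120 119 120 119 118 119 118 119 119 119 117 116 116 116
125 115 115 116 116 115 112 114 115 116 114 118 117 116 115 115 115 115 116 116 117 118 118 118 117 116 118 119 120 119 121 121 121 121 118 118 116 117 116 117 117 117 118 120 117 117 116
126 115 114 116 116 115 115 116 118 116 116 116 116 116 117 116 115 113 118 116 118 118 117 118 119 118 117 119 118 119 119 119 121 119 117 11
[... 6301 characters left out ...]
 170 170 170 171 166 176 149 166 170 170 171 170 170 172 177 180 179 181 181 181 181 181 180 181 181 180 181 181 180 180 180 181 182 166
161 149 166 170 170 171 170 170 170 170 170 170 171 171 170 170 175 180 161 154 167 170 170 170 170 171 169 171 172 167 179 179 181 180 181 181 181 181 181 180 180 181 180 181 181 180 181
162 153 167 170 170 170 170 171 170 171 170 170 170 170 170 174 180 177 136 164 169 170 170 170 170 170 170 170 170 170 176 162 178 179 178 180 181 181 181 181 181 182 181 181 181 181 181
163 162 169 170 170 171 170 170 170 170 170 170 170 170 172 180 179 148 166 170 170 170 170 169 170 171 170 170 170 170 170 170 176 168 159 175 178 180 180 181 180 182 181 181 181 181 181
```

```bash
python3 - <<'E'
from h import *
state(); print(ticket.job_done())
E
```

```text
t 49.48 p [0.3363 0.047  0.2591] q [ 0.997 -0.023  0.064 -0.032] g 0.0298 F [-3.   2.5 -0.9] j [ 0.1  -0.21 -0.39  1.25  0.05  1.72]
the job is handed in; nothing more can be done
None
```

I packed, shut and pinned the carrier, then handed the job in at 49.5 s on the robot clock. No verdict is reported.

**What was done**
- **Packing:** the smaller blue cool pack lies flat in the narrow bay. All four tubes lie in one layer in the wide bay; a wrist picture taken just before shutting showed this.
- **Lid:** it sank shut by itself, and a 16 N press met it at 94 mm, its fully shut height.
- **Lock pin:** it was knocked aside during the run, so I found it again. It then went through both lugs and the strap with under 3 N of force. I stopped when its shoulder met the lug at the expected place, with 5–9 N of resistance.

**Last checks**
- **Pin position:** by then I had used up the picture views, so I read pixel values instead. They show the pin's tip out past the far lug and its grip against the near lug. A gap of up to about 2 mm there cannot be ruled out.
- **Force peak:** setting down the fourth tube briefly gave about 79 N upward at the wrist. That is under the 120 N wrist limit, and I backed off at once. I could not tell whether the tube or a finger on the rib caused it, so I can't say whether the 40 N limit was met.
- **Rim contact:** the gripper was stopped by the side rim during the first tube's placing. The wrist read about 3 N in each direction, but the push on the rim itself was not measured.
- **Camera disagreement:** the cameras' carrier positions differed by up to about 6 mm.
- **Tool tilt:** the tool drifted to about 7° of tilt, which I allowed for when inserting the pin.

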